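# Bring back the dosing lid from the rear of a full fork hook

### The arm

A 6-joint arm with a two-finger parallel gripper is mounted at the origin on the work surface. World frame = base frame: x ahead of the robot, y to its left, z up, the work surface at z = 0. Lengths are in m, angles in rad, forces in N, time in s.
With the tool pointing down it reaches from about 0.325 to 0.775 m from the base axis. Payload 9.3 kg.
Tool frame: the origin (TCP) lies on the centre line of the jaws, within the pads' length; the fingertips stand 22 mm ahead of it and the grasp point (between the pads) lies 3 mm ahead of it; z points along the fingers, y is the line along which they close (so a half turn about z gives the same grasp; the last joint's range is limited). The gripper opens to 85 mm and grips with 20 to 120 N. Pads are 22 mm wide; open, the fingers measure 114 mm over their backs; the gripper's body (76 mm by 85 mm) begins 54 mm behind the grasp point. The pads swing forward as they close: fully open they stand 13 mm farther back than shut.
Start: joints at [1.143, 0.259, 0.021, 1.334, 0, 1.418], TCP at [0.149, 0.529, 0.253] pointing down, gripper open.
Joint ranges: [-3.04, 3.04], [-0.91, 1.82], [-1.04, 1.36], [-1.92, 1.95], [-1.52, 1.45], [-3.14, 3.14]. Speed limits (rad/s): [2.22, 2.22, 2.79, 3.14, 3.14, 3.14].

### API

Orientations are given as a 3x3 rotation matrix whose columns are the frame's x, y, z axes.
In Python, from cell import * gives the robot as it stands. The module is installed in compiled form; this text tells all that it offers.
- The arm moves only by the tool servo_tool, never from a script. Its argument "plan" is a list of rows, each a list of 7 numbers: the gripper's target within -1 to 1 (fully open at 1, half-way at 0, shut at -1), then the shift along the tool's x, y, z in cm, then the turn, a rotation vector about the tool's x, y, z in degrees. In form: [[fingers, x, y, z, rx, ry, rz], ...]. A call has 1 to 10 rows; each row shifts and turns the commanded pose from where the row before left it, along the tool's axes as they then stand; what a row does not reach is not made up. A row lasts 1/8 s, in which the tool goes at most 62.5 mm and 10.7 degrees, less where a joint would pass 70% of its speed; a pose out of reach is approached as far as the arm can. A call is refused whole if a number of a shift passes 6.25 or a number of a turn 10.7, either way. A call with a gripper value outside its range is refused whole. The fingers move at their own pace and stop on an object; "force" is the grip in N (left out, the last holds). Time passes only in rows, so rows that do not move let the fingers close. It gives the time, the measured TCP pose, the force, the opening and the grip force at its end, in the units of the state.
- observe(): the state, without advancing time (a new reading comes with each control period).
- grab_frame(name): name is "side" or "top" or "wrist"; returns the picture (384x512x3 uint8, red, green, blue); there is no depth.
- camera_params(name): a dict with "mtx" (3x3 intrinsics, pixels), "R" (3x3) and "t" (3): a world point X has camera coordinates R X + t. Camera axes: x right, y down, z forward; pixel columns grow to the right and rows downward; lengths in m; the calibration is good to about 2 mm. A picture is of the moment at which its call begins: read the wrist's pose just before it. camera_params takes no time and is no camera call; for the wrist camera it gives the pose at the moment of the call.
- hand_in(): hands the job in; it is judged then, once.
The state is a dict: "time_s": time; "joint_positions": joint angles; "joint_vel": joint speeds; "joint_torque": joint torques, N m; "eef_pos": TCP position; "eef_rot": TCP orientation; "contact_force": force on the tool from outside, world axes, zero at the start; "torque": the same for the moment, N m; "grip_width": finger opening in m; "grip_force": force on a finger pad.
Only numpy, scipy, OpenCV 4.12 (cv2) and the standard library are available. Lean on these libraries where they do the work, as an engineer would, in place of code of your own. Each camera call takes 0.05 s, during which the arm holds its last target. There are 200 camera calls.

### The job

The open amber jar needs its own dosing lid back: the one with the largest measuring cup, hanging rearmost on the full fork hook. Move the two lids in front of it to the spare fork hook, sliding each gently back by feel until it stops, so that both hang level behind the upturned tips; then take the rear lid off, lower it cup first into the open jar and set it fully home on the rim. The hooks and the glass must never be pushed hard, no lid may fall, and everything else stays where it is.

Things in the scene. Friction and masses are not known exactly. Their poses are not given: they have to be found in the camera images.
- large_knob (a point): Centre of the large dosing lid's round wooden knob (24 mm across, 38 tall), z up. Below this point: steel lid 60 mm across, 28 to 34 mm; rubber plug 45 mm across, 34 to 42 mm, its underside rests on the prongs; steel stem 10 mm across; measuring cup 42 mm across, 97 to 127 mm, wider than the gap between prongs. About 150 g. Starts rearmost on the full hook; belongs in the open jar.
- medium_knob (a point): Centre of the medium dosing lid's round wooden knob (24 mm across, 38 tall), z up. Below this point: steel lid 60 mm across, 28 to 34 mm; rubber plug 45 mm across, 34 to 42 mm, its underside rests on the prongs; steel stem 10 mm across; measuring cup 36 mm across, 97 to 123 mm, wider than the gap between prongs. About 150 g. Starts in the middle of the full hook.
- small_knob (a point): Centre of the small dosing lid's round wooden knob (24 mm across, 38 tall), z up. Below this point: steel lid 60 mm across, 28 to 34 mm; rubber plug 45 mm across, 34 to 42 mm, its underside rests on the prongs; steel stem 10 mm across; measuring cup 30 mm across, 97 to 119 mm, wider than the gap between prongs. About 150 g. Starts foremost on the full hook.
- full_hook: Level steel fork hook on the beam of a slotted aluminium rack, holding the three lids in a row 61 mm apart. Origin: its axis at the beam's front face, at the height of the prong tops; it points along -x. Two prongs 7 mm thick with a 14 mm gap. Back plate with a rubber buffer, face at x = -54 mm, top 20 mm above the prong tops. Front open.
- full_tips (a point): Midway between the upturned tips at the front end of the full hook, at the height of the prong tops; axes as the hook. The tips stand 9 mm above the prong tops: raise a lid 12 mm or more to pass over them. A cup is clear of the tips when its axis is 30 mm in front of them. The spare hook's tips are alike.
- spare_hook: Clamp of the empty, shorter fork hook on the same beam, left or right of the full one. Origin, axes, height, gap as full_hook. The fork slides in the clamp and is locked at a reach that this pose does NOT give: rubber buffer face (gives 1 mm at 5 N) between x = -32 and -86 mm, tips 117 mm in front of it. A lid lowered with its axis at x = -121 mm lands clear of both.
- spare_axis (a point): Point on the spare hook's axis 121 mm in front of its beam, at the height of the prong tops (it does not move with the fork). Two lids fit between buffer and tips with only 4 mm to spare: slide the first right back until it is felt against the buffer, and the second until it touches the first.
- jar_mouth (a point): Centre of the open amber jar's rim, z up. Jar 80 mm across, 125 mm tall, empty; neck 59 mm across outside, 51 mm inside, 119 mm deep. When closed the steel lid lies on the rim, plug inside, knob centre 34 mm above this point. The jar stands loose in a bay of the tray.
- jar_tray: Low slotted aluminium tray, 206 mm square, lips 28 mm high, with 2 x 2 bays 99 mm apart; the open jar and three closed ones stand in them. Origin at the centre of its underside.
- jar1: Closed amber jar, a bystander: 80 mm across, 175 mm tall with its lid and knob. Origin at the centre of its underside.
- jar2: Closed amber jar, a bystander, as jar1.
- jar3: Closed amber jar, a bystander, as jar1.
- mug: White ceramic mug, a bystander, 82 mm across, 95 mm tall. Origin at the centre of its underside.
- scoop: Red plastic scoop lying on the shelf, a bystander, about 180 mm long, 52 mm wide. Origin on its underside between bowl and handle.
- lid_pile: Pile of five flat steel lids, a bystander, 76 mm across, 45 mm tall. Origin at the centre of its underside.
There are look-alikes about, which are no part of the job. Leave any red look-alike of the part that bears medium_knob alone.

How it is judged:
On the way, in this order (a step that is already met when the one before it is completed fails the run):
1. the small lid hangs on the spare hook, released (z of small_knob in the frame of spare_hook between 0.037 and 0.047 m and y of small_knob in the frame of spare_hook between -0.012 and 0.012 m and x of small_knob in the frame of spare_hook between -0.2 and -0.05 m and angle between small_knob's own z axis and vertical below 0.1 rad and contact force between the fingers and small_lid below 0.1 N), for 0.2 s.
2. the medium lid also hangs on the spare hook, released (all of step 1 and z of medium_knob in the frame of spare_hook between 0.037 and 0.047 m and y of medium_knob in the frame of spare_hook between -0.012 and 0.012 m and x of medium_knob in the frame of spare_hook between -0.2 and -0.05 m and angle between medium_knob's own z axis and vertical below 0.1 rad and contact force between the fingers and medium_lid below 0.1 N), for 0.2 s.
At the end, for the whole second after the job is handed in: Small and medium lids hang on the spare hook behind its tips: height within 5 mm, 12 mm of its axis, level within 0.1 rad. Large lid home in the open, upright jar: knob centre 34 mm (-4/+3) above the rim, within 6 mm of the axis, tilt under 0.06 rad. All released and at rest (all of step 2 and linear speed of each of small_lid, medium_lid, large_lid below 0.02 m/s and horizontal distance between large_knob and jar_mouth below 0.006 m and z of large_knob in the frame of jar_mouth between 0.03 and 0.037 m and angle between large_knob's own z axis and vertical below 0.06 rad and angle between jar_mouth's own z axis and vertical below 0.05 rad); the robot touches nothing.
It fails at once if a hook was struck or pressed hard (over 30 N) (contact force between any of small_lid, medium_lid, large_lid, the fingers, the arm and spare_hook above 30 N or contact force between any of small_lid, medium_lid, large_lid, the fingers, the arm and full_hook above 30 N).
It fails at once if a lid was shoved against the buffer or the lid behind it (over 14 N) (contact force between any of small_lid, medium_lid and spare_buffer_c0 above 14 N or contact force between small_lid and medium_lid above 14 N).
It fails at once if the jar's glass was pushed hard (over 30 N) (contact force between any of large_lid, the fingers, the arm and open_jar above 30 N).
It fails at once if a lid fell (height (world z) of any of small_knob, medium_knob, large_knob below 0.14 m).
It fails at once if the open jar was shoved or tipped, or a bystander disturbed (distance of any of jar1, jar2, jar3, mug, scoop, lid_pile, jar_mouth from where it was at the start of the episode above 0.025 m or angle between jar_mouth's own z axis and vertical above 0.2 rad).
It also fails if it takes over 72 s, if anything falls off the work surface, if the arm or the gripper's body presses on something with over 40 N, if the wrist force passes 120 N, or if a joint passes its speed limit or range.

## Working session

There is one attempt and no reset: what is moved stays moved. The work goes in short steps, Python scripts to look and compute and a tool call to move; the robot and the scene stay as the last step left them, time stands still between calls to the robot, and variables do not carry over. Pictures are saved under pics/ and viewed, at most 10 in all, crops included, and the job is handed in when it is done.

Besides the shell and the picture viewer there is one more tool, called by a JSON object that holds its "op" and its "data", one argument or row to a line. servo_tool: Moves the arm, as the interface text tells. Its arguments: {"type":"object","properties":{"plan":{"type":"array"},"force":{"type":"number"}},"required":["plan"]}

```bash
mkdir -p pics
cat > h.py <<'E'
from cell import *
import numpy as np, cv2
def save(cam,name,crop=None,scale=1):
    f=grab_frame(cam)[:,:,::-1]
    cv2.imwrite('pics/raw_'+name,f)
    if crop: f=f[crop[1]:crop[3],crop[0]:crop[2]]
    f=cv2.resize(f,None,fx=scale,fy=scale,interpolation=cv2.INTER_CUBIC); cv2.imwrite('pics/'+name,f)
def proj(c,X):
    X=np.atleast_2d(X); p=(c['R']@X.T).T+c['t']; p=(c['mtx']@p.T).T; return p[:,:2]/p[:,2:]
def ray(c,px):
    d=c['R'].T@np.linalg.inv(c['mtx'])@np.array([px[0],px[1],1.]); o=-c['R'].T@c['t']; return o,d/np.linalg.norm(d)
def atz(c,px,z):
    o,d=ray(c,px); return o+d*(z-o[2])/d[2]
def tri(cs,pxs):
    A=np.zeros((3,3));b=np.zeros(3)
    for c,p in zip(cs,pxs):
        o,d=ray(c,p); P=np.eye(3)-np.outer(d,d); A+=P;b+=P@o
    X=np.linalg.solve(A,b); return X,[proj(c,X)[0]-p for c,p in zip(cs,pxs)]
E
python3 - <<'E'
from h import *
np.set_printoptions(precision=3,suppress=True)
s=observe(); print(s['eef_pos'],s['eef_rot'],s['time_s'],s['grip_width'],s['contact_force'])
a=grab_frame('side');b=grab_frame('top')
cv2.imwrite('pics/side0.png',a[:,:,::-1]);cv2.imwrite('pics/top0.png',b[:,:,::-1])
for n in('side','top'):
    cv2.imwrite(f'pics/{n}0v.png',cv2.resize(cv2.imread(f'pics/{n}0.png'),(800,600),interpolation=cv2.INTER_CUBIC))
    c=camera_params(n);print(n,c['mtx'],-c['R'].T@c['t'],c['R'])
E
```

```text
[0.149 0.529 0.253] [[-0.962  0.271 -0.001]
 [ 0.271  0.962 -0.001]
 [ 0.    -0.001 -1.   ]] 0.0 0.0852572637804695 [-0.111  0.283 -0.154]
side [[500.031   0.    257.121]
 [  0.    500.031 195.159]
 [  0.      0.      1.   ]] [0.256 0.759 1.028] [[-0.919 -0.394 -0.016]
 [-0.284  0.691 -0.665]
 [ 0.273 -0.607 -0.747]]
top [[458.094   0.    247.738]
 [  0.    458.094 186.511]
 [  0.      0.      1.   ]] [0.444 0.046 1.519] [[ 0.003 -1.     0.019]
 [-0.995 -0.004 -0.099]
 [ 0.099 -0.019 -0.995]]
```

View pics/side0v.png

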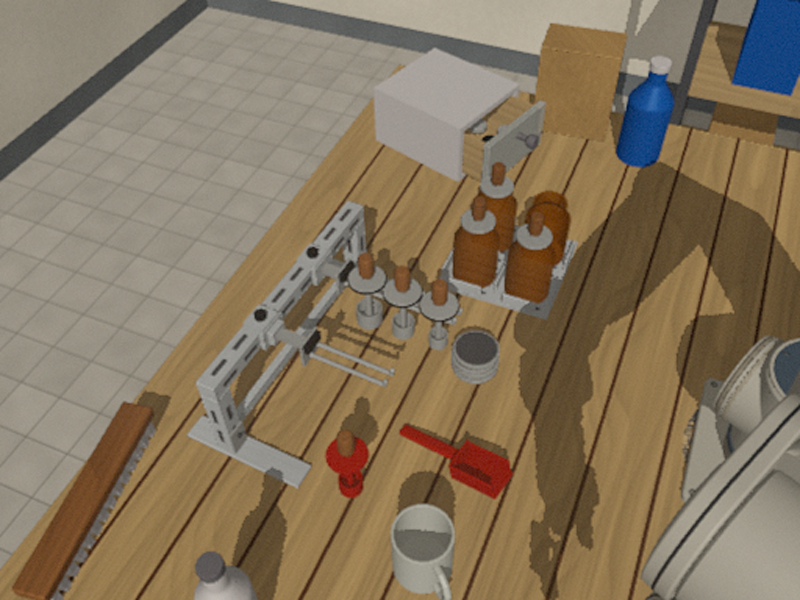

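View pics/top0v.png

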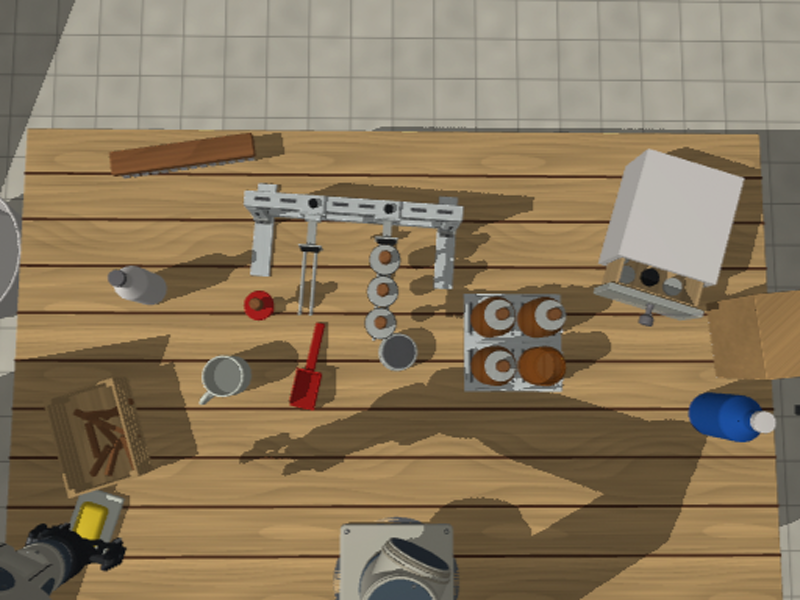

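The side view shows these knobs, in 800x600 pixels:
- **Full hook:** rear (366,265), middle (402,278) and front (440,292).
- **Look-alikes:** the red lid at (346,442), and the closed jars' knobs at (498,175), (478,208) and (537,222).

The open jar is at about (549,205) in side and (541,366) in top. The empty spare hook, with tips at about (390,376), is left of the full hook. My choice is the full-hook row: front is small, middle is medium, rear is large. Next I'll make a coarse triangulation and one close crop to check it.

Run:
```python
from h import *
np.set_printoptions(precision=4,suppress=True)
cs=[camera_params('side'),camera_params('top')]
k=0.64
P={'rear':((366,256),(384.5,257)),'mid':((403,269),(382,290)),'front':((440,283),(380.5,321.5)),
'tipL':((392,371),(314,313)),'tipR':((385,383),(301,313)),'plateSp':((312,340),(310,249)),'j1':((498,168),(500,313)),'j2':((479,201),(551,315)),'j3':((538,215),(499,365)),
'open':((549,201),(541,365))}
for n,(a,b) in P.items():
    X,e=tri(cs,[np.array(a)*k,np.array(b)*k]); print(n,X,np.round(np.r_[e[0],e[1]],1))
f=cv2.imread('pics/side0.png')
cv2.imwrite('pics/c1.png',cv2.resize(f[115:260,165:375],None,fx=3.8,fy=3.8,interpolation=cv2.INTER_CUBIC))
```

```text
rear [0.6396 0.0272 0.2129] [ 0.8  0.1 -0.2 -0.6]
mid [0.5782 0.0315 0.2134] [ 0.8  0.1 -0.2 -0.6]
front [0.5201 0.0338 0.2094] [ 0.5  0.1 -0.1 -0.4]
tipL [0.5405 0.1612 0.1456] [ 0.9  0.1 -0.2 -0.7]
tipR [0.5402 0.1858 0.1485] [ 0.9  0.1 -0.2 -0.7]
plateSp [0.6611 0.1687 0.1666] [ 0.9  0.1 -0.2 -0.6]
j1 [ 0.521  -0.1796  0.262 ] [-4.6 -0.5  1.   3.9]
j2 [ 0.5569 -0.3082  0.0779] [ 5.8  0.3 -1.7 -5. ]
j3 [ 0.4394 -0.1879  0.1838] [-0.4 -0.   0.1  0.3]
open [ 0.4403 -0.2758  0.1427] [-0. -0.  0.  0.]
```

View pics/c1.png

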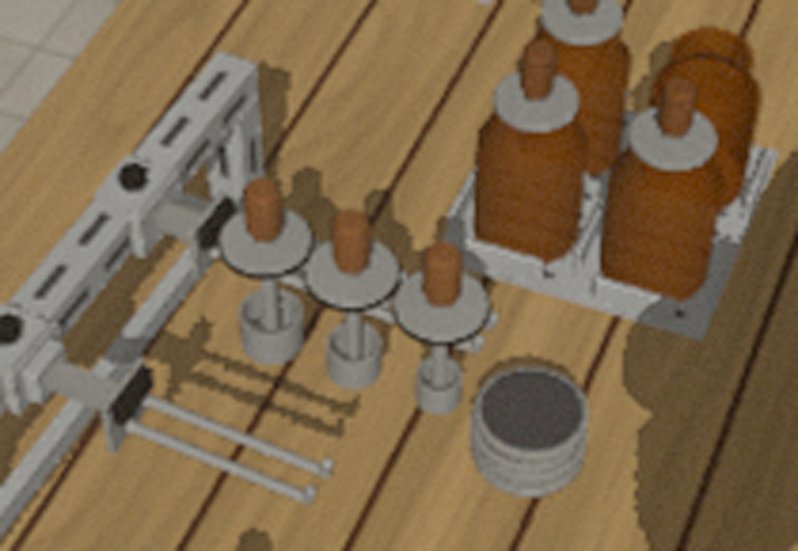

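The crop confirms the row: the rear cup is largest, then middle, then front. The red lid is separate. Next I'll work out the wrist camera's mounting and a viewing pose over the hooks.

```bash
cat >> h.py <<'E'
def delta(target,yaw_y=None):
    """remaining shift in current tool axes (cm) and turn about tool z (deg) so that tool y points at yaw_y"""
    s=observe(); R=s['eef_rot']; d=R.T@(np.asarray(target)-s['eef_pos'])*100
    t=None
    if yaw_y is not None: t=-np.degrees((yaw_y-np.arctan2(R[1,1],R[0,1])))
    return np.round(d,2),t
E
python3 - <<'E'
from h import *
np.set_printoptions(precision=3,suppress=True)
s=observe();c=camera_params('wrist'); o=-c['R'].T@c['t']
print('cam in tool',s['eef_rot'].T@(o-s['eef_pos']),'\n',s['eef_rot'].T@c['R'].T,c['mtx'])
yy=np.pi/2-0.05
print(delta([0.50,0.10,0.36],yy))
E
```

```text
cam in tool [ 0.084 -0.    -0.12 ] 
 [[ 0.    -0.945 -0.327]
 [ 1.     0.    -0.   ]
 [ 0.001 -0.327  0.945]] [[313.294   0.    252.232]
 [  0.    313.294 191.554]
 [  0.      0.      1.   ]]
(array([-45.41, -31.8 , -10.7 ]), np.float64(-12.879398107576206))
```

{"op": "servo_tool", "data": {
  "plan": [
    [1,0,0,-5,0,0,-6.44],
    [1,0,0,-5,0,0,-6.44]
  ],
  "force": 40
}}

```text
time_s: 0.35
eef_pos: [0.1491, 0.529, 0.3539]
eef_rot: [[-0.999, 0.046, -0.001], [0.046, 0.999, -0.002], [0.001, -0.002, -1.0]]
contact_force: [0.3, 0.2, 0.7]
grip_width: 0.0849
grip_force: 0.0
```

{"op": "servo_tool", "data": {
  "plan": [
    [1,-3.7,-4.1,0,0,0,0],
    [1,-3.7,-4.1,0,0,0,0],
    [1,-3.7,-4.1,0,0,0,0],
    [1,-3.7,-4.1,0,0,0,0],
    [1,-3.7,-4.1,0,0,0,0],
    [1,-3.7,-4.1,0,0,0,0],
    [1,-3.7,-4.1,0,0,0,0],
    [1,-3.7,-4.1,0,0,0,0],
    [1,-3.7,-4.1,0,0,0,0],
    [1,-3.7,-4.1,0,0,0,0]
  ]
}}

```text
time_s: 1.6
eef_pos: [0.4991, 0.0997, 0.3531]
eef_rot: [[-0.999, 0.05, -0.0], [0.05, 0.999, 0.0], [0.0, 0.0, -1.0]]
contact_force: [1.1, 0.6, -0.0]
grip_width: 0.0853
grip_force: 0.0
```

{"op": "servo_tool", "data": {
  "plan": [
    [1,0,0,0,0,0,0],
    [1,0,0,0,0,0,0]
  ]
}}

```text
time_s: 1.85
eef_pos: [0.4981, 0.1013, 0.3529]
eef_rot: [[-0.999, 0.051, -0.001], [0.051, 0.999, 0.0], [0.001, 0.0, -1.0]]
contact_force: [0.0, 0.9, -0.1]
grip_width: 0.085
grip_force: 0.0
```

Run:
```python
from h import *
import json
np.set_printoptions(precision=4,suppress=True)
s=observe();print(s['eef_pos'],s['eef_rot'],s['time_s'],s['contact_force'])
c=camera_params('wrist');save('wrist','w1.png',None,1.5625)
json.dump({k:np.asarray(v).tolist() for k,v in c.items()},open('w1.json','w'))
```

```text
[0.4981 0.1013 0.3529] [[-0.9987  0.0508 -0.0011]
 [ 0.0508  0.9987  0.0002]
 [ 0.0011  0.0001 -1.    ]] 1.85 [ 0.0349  0.9255 -0.0974]
```

View pics/w1.png

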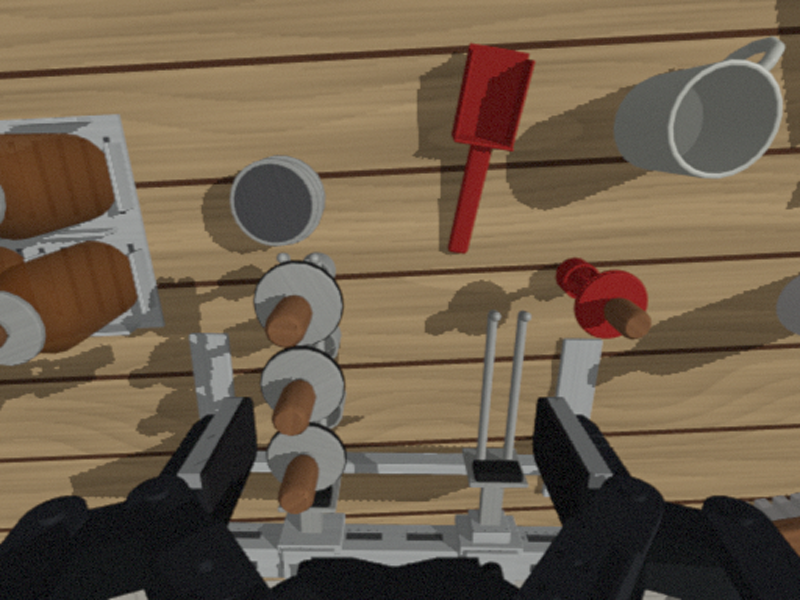

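The wrist view shows the three hung lids at (299,303), (302,388) and (306,461), with knobs leaning down-left. The spare fork's tips are at (495,316) and (524,316), and its buffer is near y=465. The red lid is at (610,305). Next I'll fit a model of the knobs over all the cameras, plus the prong midline.

```bash
cat > fit.py <<'E'
from h import *
import json
from scipy.optimize import least_squares
np.set_printoptions(precision=4,suppress=True)
ims={'side':cv2.imread('pics/side0.png'),'top':cv2.imread('pics/top0.png'),'w':cv2.imread('pics/raw_w1.png')}
cam={'side':camera_params('side'),'top':camera_params('top'),'w':{k:np.array(v) for k,v in json.load(open('w1.json')).items()}}
a=np.linspace(0,2*np.pi,40)
ring=np.c_[np.cos(a),np.sin(a)]*0.012
cyl=np.vstack([np.c_[ring,0*a+z] for z in(-.019,.019)])
def sil(c,X):
    h=cv2.convexHull(proj(c,cyl+X).astype(np.float32)); m=cv2.moments(h); return np.array([m['m10'],m['m01']])/m['m00'],h
def mask(im):
    h=cv2.cvtColor(im,cv2.COLOR_BGR2HSV); return cv2.inRange(h,(4,95,50),(18,255,255))
X0=[np.array(p) for p in([.5201,.0338,.192],[.579,.031,.192],[.6396,.0272,.192])]
obs={}
for n,im in ims.items():
    m=mask(im)
    for i,X in enumerate(X0):
        ctr,h=sil(cam[n],X)
        z=np.zeros(m.shape,np.uint8); cv2.fillConvexPoly(z,h.astype(np.int32),255); z=cv2.dilate(z,np.ones((9,9)) if n!='w' else np.ones((15,15)))
        mm=m&z; M=cv2.moments(mm,True); obs[n,i]=np.array([M['m10'],M['m01']])/M['m00']
        print(n,i,obs[n,i],M['m00'],cv2.contourArea(h),ctr)
def X(p,i): return p[:3]+i*.061*np.array([np.cos(p[3]),np.sin(p[3]),0])
def run(names):
    f=lambda p:np.concatenate([(sil(cam[n],X(p,i))[0]-obs[n,i])*w for n,w in names for i in range(3)])
    r=least_squares(f,[.52,.034,.192,-.05]); print(names,r.x); print(r.fun.reshape(-1,2).round(1).tolist()); return r.x
run([('side',2),('top',3.3),('w',1.2)]);run([('side',1),('top',1)]);run([('w',1)])
E
python3 fit.py
python3 - <<'E'
import cv2,numpy as np
g=cv2.cvtColor(cv2.imread('pics/raw_w1.png'),cv2.COLOR_BGR2GRAY)
for r in (200,203,206,210,230,250,270,285,295): print(r,g[r,300:346].tolist())
E
```

```text
side 0 [279.5833 183.2851] 228.0 183.91058899462223 [281.9472 186.3404]
side 1 [257.8974 173.7285] 302.0 179.30637924245093 [258.5891 178.3905]
side 2 [236.1525 166.7175] 223.0 174.95100829959847 [235.4511 170.204 ]
top 0 [242.6774 204.129 ] 62.0 59.946409211843275 [243.3505 205.6475]
top 1 [243.7612 183.6567] 67.0 63.8612991576083 [244.3816 185.4319]
top 2 [244.6714 162.9286] 70.0 67.79514491010923 [245.7492 164.8201]
w 0 [179.7295 208.42  ] 950.0 877.3791911605513 [182.9139 204.5389]
w 1 [184.6896 262.1825] 844.0 871.3972983109998 [187.4419 258.3441]
w 2 [187.141  311.7436] 901.0 859.3115735205356 [190.6536 307.3255]
[('side', 2), ('top', 3.3), ('w', 1.2)] [ 0.5209  0.0345  0.2003 -0.0672]
[[4.0, 1.3], [-0.7, 3.3], [-3.8, 0.8], [1.5, 3.6], [2.8, 1.8], [4.7, 1.5], [2.6, 0.2], [1.0, 3.6], [1.8, 3.9]]
[('side', 1), ('top', 1)] [ 0.5214  0.0341  0.204  -0.0398]
[[1.9, -0.6], [-0.8, 0.9], [-2.8, 0.0], [0.6, 0.8], [0.4, 0.2], [0.4, 0.0]]
[('w', 1)] [ 0.5243  0.0297  0.1903 -0.054 ]
[[-0.1, -0.3], [-0.6, 0.7], [0.8, -0.4]]
200 [85, 80, 79, 86, 85, 86, 86, 83, 84, 84, 85, 87, 82, 75, 70, 8
[... 1153 characters left out ...]
, 124, 128, 127, 125, 127, 127, 130, 129, 127, 129, 128, 128]
270 [117, 116, 115, 116, 117, 116, 101, 85, 99, 123, 139, 149, 137, 122, 123, 123, 124, 125, 124, 125, 127, 126, 128, 120, 91, 83, 105, 126, 142, 148, 136, 131, 130, 130, 129, 126, 123, 122, 124, 124, 122, 113, 46, 19, 16, 16]
285 [121, 137, 135, 138, 129, 95, 85, 107, 128, 145, 147, 134, 133, 131, 128, 121, 131, 131, 132, 132, 130, 119, 85, 80, 96, 118, 137, 145, 124, 82, 73, 78, 74, 73, 77, 75, 74, 72, 76, 79, 68, 26, 11, 19, 14, 19]
295 [78, 75, 59, 20, 19, 19, 27, 26, 33, 24, 29, 21, 22, 19, 23, 25, 29, 19, 20, 26, 21, 24, 19, 29, 28, 28, 27, 28, 26, 35, 36, 64, 103, 118, 118, 116, 115, 116, 120, 115, 120, 105, 70, 15, 11, 13]
```

{"op": "servo_tool", "data": {
  "plan": [
    [1,-1,-2.3,2,0,0,0],
    [1,-1,-2.3,3,0,0,0],
    [1,-0.9,-2.2,3,0,0,0],
    [1,0,0,0,0,0,0],
    [1,0,0,0,0,0,0]
  ]
}}

```text
time_s: 2.52
eef_pos: [0.5236, 0.0332, 0.2744]
eef_rot: [[-0.999, 0.049, 0.001], [0.049, 0.999, 0.0], [-0.001, 0.0, -1.0]]
contact_force: [0.1, -0.0, 0.8]
grip_width: 0.0853
grip_force: 0.0
```

```bash
cat > snap.py <<'E'
from h import *
import json,sys
np.set_printoptions(precision=4,suppress=True)
n=sys.argv[1]
s=observe();c=camera_params('wrist');cv2.imwrite(f'pics/raw_{n}.png',grab_frame('wrist')[:,:,::-1])
json.dump({k:np.asarray(v).tolist() for k,v in c.items()},open(n+'.json','w'))
print(s['time_s'],s['eef_pos'],s['eef_rot'][:,1],s['contact_force'])
E
python3 snap.py w2
python3 - <<'E'
from h import *
f=cv2.imread('pics/raw_w2.png');cv2.imwrite('pics/w2.png',cv2.resize(f,(800,600),interpolation=cv2.INTER_CUBIC))
E
```

```text
2.525 [0.5236 0.0332 0.2744] [0.0489 0.9988 0.0002] [ 0.0899 -0.0219  0.7668]
```

View pics/w2.png

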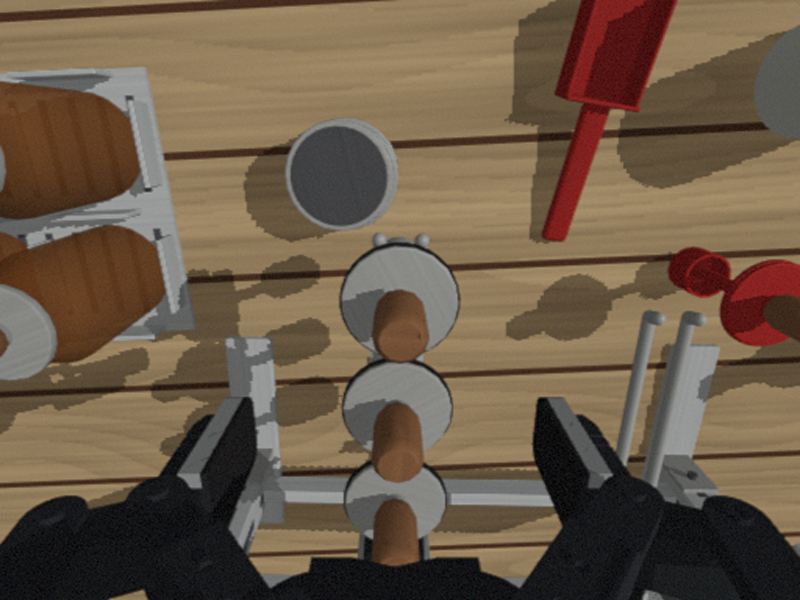

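The close view shows the lids' steel discs centred at (400,298), (398,408) and (396,500). The front knob top is at (401,340). All are close to the jaw plane at u=394. Next I'll fit the discs precisely in both wrist views.

```bash
cat > fit2.py <<'E'
from h import *
import json
from scipy.optimize import least_squares
np.set_printoptions(precision=4,suppress=True)
cam={n:{k:np.array(v) for k,v in json.load(open(n+'.json')).items()} for n in('w1','w2')}
cam.update(side=camera_params('side'),top=camera_params('top'))
ims={'w1':cv2.imread('pics/raw_w1.png'),'w2':cv2.imread('pics/raw_w2.png'),'side':cv2.imread('pics/side0.png'),'top':cv2.imread('pics/top0.png')}
a=np.linspace(0,2*np.pi,72)
disc=np.vstack([np.c_[.03*np.cos(a),.03*np.sin(a),0*a+z] for z in(-.028,-.034)])
def edgepts(n,X,off):
    # search along normals of predicted lid top outline for the strongest bright->dark edge
    pass
def width(n,ctr,half,row):
    pass
def fitdisc(n,i,guess):
    g=cv2.cvtColor(ims[n],cv2.COLOR_BGR2HSV); m=((g[...,1]<45)&(g[...,2]>85)).astype(np.uint8)
    h=cv2.convexHull(proj(cam[n],disc[:72]+guess).astype(np.float32))
    z=np.zeros(m.shape,np.uint8);cv2.fillConvexPoly(z,h.astype(np.int32),1);z=cv2.dilate(z,np.ones((7,7)))
    m=m&z; m=cv2.morphologyEx(m,cv2.MORPH_OPEN,np.ones((3,3)))
    pts=cv2.findNonZero(m); hh=cv2.convexHull(pts); return cv2.fitEllipse(hh)
G=[np.array(p) for p in([.5225,.0365,.193],[.5835,.033,.193],[.6445,.0295,.193])]
for n in cam:
    for i in range(3):
        e=fitdisc(n,i,G[i]); p=cv2.fitEllipse(cv2.convexHull(proj(cam[n],disc[:72]+G[i]).astype(np.float32)))
        print(n,i,np.round(e[0],1),np.round(e[1],1),'pred',np.round(p[0],1),np.round(p[1],1),'atz',atz(cam[n],e[0],.165))
E
python3 fit2.py
```

```text
w1 0 [192.9 194.8] [57.9 60.5] pred [191.8 195.3] [53.2 58.2] atz [0.5211 0.0377 0.165 ]
w1 1 [194.  247.5] [53.3 54.9] pred [194.9 247.2] [47.6 54.5] atz [0.583 0.032 0.165]
w1 2 [198.5 293.3] [47.4 58.5] pred [197.7 293.5] [42.7 51.4] atz [0.6435 0.0305 0.165 ]
w2 0 [256.  193.7] [72.8 74.5] pred [256.9 193.7] [72.5 77.1] atz [0.5213 0.0359 0.165 ]
w2 1 [254.1 261.6] [60.3 68.6] pred [255.9 262.1] [61.9 71.2] atz [0.5818 0.0315 0.165 ]
w2 2 [255.9 320.9] [52.2 71.9] pred [255.  320.9] [53.5 66.2] atz [0.6435 0.0304 0.165 ]
side 0 [280.3 193.1] [25.3 33.9] pred [280.3 195. ] [19.4 26. ] atz [0.5245 0.0315 0.165 ]
side 1 [255.5 187.2] [22.5 33.7] pred [256.7 186.6] [18.8 25.5] atz [0.5852 0.0361 0.165 ]
side 2 [233.7 180.6] [20.1 31. ] pred [233.7 178.5] [18.2 25.2] atz [0.6414 0.0362 0.165 ]
top 0 [243.2 203.9] [19.4 26.5] pred [242.3 205.5] [20.3 20.3] atz [0.527 0.034 0.165]
top 1 [244.2 183.2] [19.1 26.8] pred [243.6 184.9] [20.1 20.2] atz [0.5885 0.0312 0.165 ]
top 2 [245.7 165.9] [18.7 19.3] pred [244.8 164.6] [19.9 20.1] atz [0.6407 0.027  0.165 ]
```

Run:
```python
import json
from h import *
np.set_printoptions(precision=4,suppress=True)
cam={n:{k:np.array(v) for k,v in json.load(open(n+'.json')).items()} for n in('w1','w2')}
g=cv2.cvtColor(cv2.imread('pics/raw_w1.png'),cv2.COLOR_BGR2GRAY).astype(float)
P=[]
for l,r,v in((312.9,331.5,230),(311.2,329.5,250),(309.5,327.3,270),(308,325.2,285)):
    A=atz(cam['w1'],(l,v),.1475);B=atz(cam['w1'],(r,v),.1475);P.append((A+B)/2);print(A,B,np.linalg.norm(A-B))
P=np.array(P);k=np.polyfit(P[:,0],P[:,1],1);print('spare line y at x=.61',np.polyval(k,.61),'yaw',np.arctan(k[0]))
for n,uv in(('w1',((495*.64,316*.64),(524*.64,316*.64))),('w2',((656*.64,319*.64),(695*.64,320*.64)))):
    print('tips',n,[atz(cam[n],p,.156) for p in uv])
print('buffer edge w1',atz(cam['w1'],(497*.64,461*.64),.170))
# full hook tips w2
print('full tips',[atz(cam['w2'],(u*.64,v*.64),.156) for u,v in((379,240),(422,240))])
# beam lower rail w2: 
print('rail',atz(cam['w2'],(285*.64,502*.64),.1),atz(cam['w2'],(550*.64,503.5*.64),.1))
for n,L in(('w2',((399.5,298),(397.5,408),(395.5,500))),):
    Q=np.array([atz(cam[n],(u*.64,v*.64),.165) for u,v in L]);print(Q)
```

```text
[0.5769 0.1668 0.1475] [0.578  0.1881 0.1475] 0.021370319555788067
[0.6028 0.1651 0.1475] [0.6039 0.1866 0.1475] 0.021520719694328876
[0.63   0.1634 0.1475] [0.6311 0.1848 0.1475] 0.02143750583344273
[0.6513 0.1617 0.1475] [0.6523 0.1828 0.1475] 0.02109645304117534
spare line y at x=.61 0.17532653383637295 yaw -0.06933044178652725
tips w1 [array([0.5395, 0.169 , 0.156 ]), array([0.5406, 0.1891, 0.156 ])]
tips w2 [array([0.5401, 0.1693, 0.156 ]), array([0.5416, 0.1898, 0.156 ])]
buffer edge w1 [0.6492 0.1696 0.17  ]
full tips [array([0.4911, 0.0269, 0.156 ]), array([0.4921, 0.0482, 0.156 ])]
rail [ 0.6976 -0.057   0.1   ] [0.7086 0.1402 0.1   ]
[[0.5188 0.0358 0.165 ]
 [0.5813 0.0319 0.165 ]
 [0.6424 0.0279 0.165 ]]
```

{"op": "servo_tool", "data": {
  "plan": [
    [1,0.22,0.29,2.5,0,0,0.63],
    [1,0,0,3,0,0,0],
    [1,0,0,2.3,0,0,0],
    [0,0,0,0,0,0,0],
    [-0.2,0,0,0,0,0,0]
  ],
  "force": 20
}}

```text
time_s: 3.2
eef_pos: [0.5223, 0.0355, 0.1969]
eef_rot: [[-0.998, 0.06, 0.002], [0.06, 0.998, -0.0], [-0.002, -0.0, -1.0]]
contact_force: [0.1, -0.4, -0.0]
grip_width: 0.052
grip_force: 0.0
```

{"op": "servo_tool", "data": {
  "plan": [
    [-0.2,0,0,0,0,0,0],
    [-0.2,0,0,0,0,0,0]
  ]
}}

```text
time_s: 3.45
eef_pos: [0.5221, 0.035, 0.196]
eef_rot: [[-0.998, 0.061, 0.001], [0.061, 0.998, -0.0], [-0.001, -0.0, -1.0]]
contact_force: [-0.6, -0.3, -0.1]
grip_width: 0.0339
grip_force: 0.0
```

```bash
python3 snap.py w3
python3 - <<'E'
from h import *
f=cv2.imread('pics/raw_w3.png')[150:384,100:412];cv2.imwrite('pics/w3.png',cv2.resize(f,None,fx=2.5,fy=2.5,interpolation=cv2.INTER_CUBIC))
E
```

```text
3.45 [0.5221 0.035  0.196 ] [ 0.061   0.9981 -0.    ] [-0.6062 -0.3086 -0.06  ]
```

View pics/w3.png

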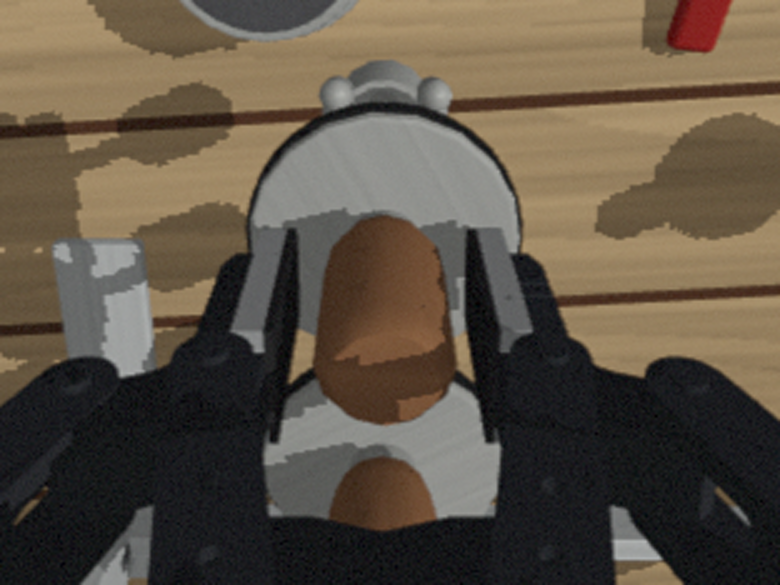

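The knob sits centred between the pads: knob at u≈385, pad mid 382.5 and tips mid 386 in the crop. I'll nudge +0.5 mm along y and close gently.

{"op": "servo_tool", "data": {
  "plan": [
    [-0.2,0,0.06,0,0,0,0],
    [-0.5,0,0,0,0,0,0],
    [-0.7,0,0,0,0,0,0],
    [-0.7,0,0,0,0,0,0]
  ],
  "force": 20
}}

```text
time_s: 4.0
eef_pos: [0.5219, 0.0356, 0.1954]
eef_rot: [[-0.998, 0.061, 0.0], [0.061, 0.998, -0.0], [-0.0, 0.0, -1.0]]
contact_force: [-0.9, 0.3, 2.5]
grip_width: 0.0233
grip_force: 20.4
```

{"op": "servo_tool", "data": {
  "plan": [
    [-0.7,0,0,0,0,0,0],
    [-0.7,0,0,-0.5,0,0,0],
    [-0.7,0,0,-1.0,0,0,0],
    [-0.7,0,0,-0.7,0,0,0],
    [-0.7,0,0,0,0,0,0]
  ],
  "force": 45
}}

```text
time_s: 4.62
eef_pos: [0.5222, 0.0356, 0.218]
eef_rot: [[-0.998, 0.061, 0.001], [0.061, 0.998, -0.0], [-0.001, -0.0, -1.0]]
contact_force: [-0.6, -0.2, -2.7]
grip_width: 0.0226
grip_force: 44.1
```

{"op": "servo_tool", "data": {
  "plan": [
    [-0.7,1.2,0,0,0,0,0],
    [-0.7,1.8,0,0,0,0,0],
    [-0.7,2,0,0,0,0,0],
    [-0.7,1.8,0,0,0,0,0],
    [-0.7,0,0,0,0,0,0]
  ]
}}

```text
time_s: 5.25
eef_pos: [0.4526, 0.0399, 0.2175]
eef_rot: [[-0.998, 0.061, 0.0], [0.061, 0.998, -0.0], [-0.0, 0.0, -1.0]]
contact_force: [0.3, 0.1, -0.7]
grip_width: 0.023
grip_force: 44.1
```

Run:
```python
from h import *
s=observe();print(s['time_s'],s['eef_pos'],s['contact_force'])
ax=np.array([.61,.1758]);d=np.array([np.cos(-.06),np.sin(-.06)])
p=ax-d*.115; print(p,delta([*p,.218],np.pi/2-.06))
```

```text
5.25 [0.45261183 0.03994496 0.21752288] [ 0.34436509  0.0733993  -0.73428499]
[0.49520694 0.18269586] (array([-3.38, 14.51, -0.05]), np.float64(-0.05004770118409736))
```

{"op": "servo_tool", "data": {
  "plan": [
    [-0.7,-0.8,3.6,0,0,0,0],
    [-0.7,-0.9,3.6,0,0,0,0],
    [-0.7,-0.9,3.7,0,0,0,0],
    [-0.7,-0.8,3.6,0,0,0,0],
    [-0.7,0,0,0,0,0,0],
    [-0.7,0,0,0,0,0,0]
  ]
}}

```text
time_s: 6.0
eef_pos: [0.4968, 0.1823, 0.2169]
eef_rot: [[-0.998, 0.061, -0.001], [0.061, 0.998, -0.0], [0.001, -0.0, -1.0]]
contact_force: [0.9, -0.2, -2.7]
grip_width: 0.0231
grip_force: 44.5
```

```bash
python3 snap.py w4
python3 - <<'E'
from h import *
f=cv2.imread('pics/raw_w4.png')[150:384,100:412];cv2.imwrite('pics/w4.png',cv2.resize(f,None,fx=2.5,fy=2.5,interpolation=cv2.INTER_CUBIC))
E
```

```text
6.0 [0.4968 0.1823 0.2169] [ 0.0605  0.9982 -0.0004] [ 0.8922 -0.182  -2.6868]
```

View pics/w4.png

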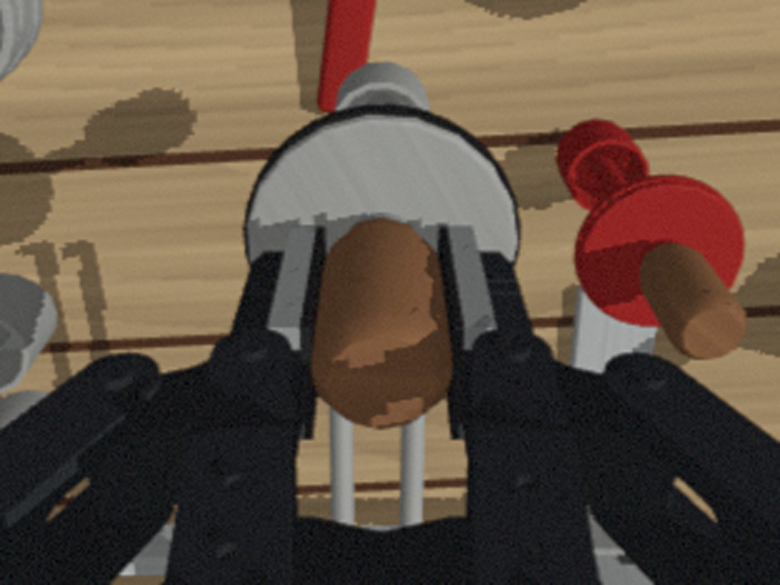

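The lid is about 1.3 mm to the +y side of the prong midline, with prongs at u≈343 and 412 and the lid at 382.5. The yaw is parallel. I'll correct by -1.2 mm and go in over the tips.

{"op": "servo_tool", "data": {
  "plan": [
    [-0.7,0,-0.12,0,0,0,0],
    [-0.7,-1,0,0,0,0,0],
    [-0.7,-2,0,0,0,0,0],
    [-0.7,-2,0,0,0,0,0],
    [-0.7,-2,0,0,0,0,0],
    [-0.7,-2,0,0,0,0,0],
    [-0.7,-1.3,0,0,0,0,0],
    [-0.7,0,0,0,0,0,0]
  ]
}}

```text
time_s: 7.05
eef_pos: [0.6002, 0.1745, 0.2167]
eef_rot: [[-0.998, 0.062, -0.001], [0.062, 0.998, -0.0], [0.001, -0.0, -1.0]]
contact_force: [0.2, -0.7, -1.9]
grip_width: 0.0227
grip_force: 44.6
```

{"op": "servo_tool", "data": {
  "plan": [
    [-0.7,0,0,0.8,0,0,0],
    [-0.7,0,0,0.8,0,0,0],
    [-0.7,0,0,0.3,0,0,0],
    [-0.7,0,0,0,0,0,0],
    [-0.7,0,0,0,0,0,0]
  ]
}}

```text
time_s: 7.68
eef_pos: [0.5995, 0.175, 0.1986]
eef_rot: [[-0.998, 0.061, 0.0], [0.061, 0.998, 0.0], [-0.0, 0.0, -1.0]]
contact_force: [0.6, 0.3, -1.7]
grip_width: 0.0229
grip_force: 44.6
```

{"op": "servo_tool", "data": {
  "plan": [
    [-0.7,0,0,0.17,0,0,0],
    [-0.7,-0.4,0,0,0,0,0],
    [-0.7,-0.4,0,0,0,0,0],
    [-0.7,-0.3,0,0,0,0,0],
    [-0.7,0,0,0,0,0,0],
    [-0.7,0,0,0,0,0,0]
  ]
}}

```text
time_s: 8.43
eef_pos: [0.6104, 0.1743, 0.1965]
eef_rot: [[-0.998, 0.061, -0.0], [0.061, 0.998, -0.0], [0.0, -0.0, -1.0]]
contact_force: [-0.3, 0.1, -2.8]
grip_width: 0.0228
grip_force: 44.6
```

{"op": "servo_tool", "data": {
  "plan": [
    [-0.7,-0.1,0,0,0,0,0],
    [-0.7,-0.1,0,0,0,0,0],
    [-0.7,0,0,0,0,0,0],
    [-0.7,0,0,0,0,0,0]
  ]
}}

```text
time_s: 8.93
eef_pos: [0.6125, 0.1741, 0.1966]
eef_rot: [[-0.998, 0.061, 0.0], [0.061, 0.998, 0.0], [-0.0, 0.0, -1.0]]
contact_force: [-0.3, 0.5, -1.7]
grip_width: 0.0228
grip_force: 44.6
```

{"op": "servo_tool", "data": {
  "plan": [
    [-0.7,-0.1,0,0,0,0,0],
    [-0.7,-0.1,0,0,0,0,0],
    [-0.7,0,0,0,0,0,0],
    [-0.7,0,0,0,0,0,0]
  ]
}}

```text
time_s: 9.43
eef_pos: [0.6145, 0.174, 0.1965]
eef_rot: [[-0.998, 0.061, -0.0], [0.061, 0.998, -0.0], [0.0, -0.0, -1.0]]
contact_force: [-0.0, -0.4, -2.1]
grip_width: 0.0224
grip_force: 44.6
```

{"op": "servo_tool", "data": {
  "plan": [
    [-0.7,-0.1,0,0,0,0,0],
    [-0.7,0,0,0,0,0,0],
    [-0.7,0,0,0,0,0,0]
  ]
}}

```text
time_s: 9.8
eef_pos: [0.6155, 0.174, 0.1966]
eef_rot: [[-0.998, 0.061, -0.0], [0.061, 0.998, -0.0], [0.0, -0.0, -1.0]]
contact_force: [-0.2, 0.4, -1.7]
grip_width: 0.0232
grip_force: 44.6
```

{"op": "servo_tool", "data": {
  "plan": [
    [-0.7,-0.1,0,0,0,0,0],
    [-0.7,0,0,0,0,0,0],
    [-0.7,0,0,0,0,0,0]
  ]
}}

```text
time_s: 10.18
eef_pos: [0.6165, 0.1739, 0.1966]
eef_rot: [[-0.998, 0.061, 0.0], [0.061, 0.998, -0.0], [-0.0, -0.0, -1.0]]
contact_force: [-0.0, -0.3, -1.6]
grip_width: 0.0225
grip_force: 44.6
```

{"op": "servo_tool", "data": {
  "plan": [
    [-0.7,-0.1,0,0,0,0,0],
    [-0.7,0,0,0,0,0,0],
    [-0.7,0,0,0,0,0,0]
  ]
}}

```text
time_s: 10.55
eef_pos: [0.6175, 0.1739, 0.1966]
eef_rot: [[-0.998, 0.061, -0.0], [0.061, 0.998, -0.0], [0.0, -0.0, -1.0]]
contact_force: [-0.5, -0.5, -2.2]
grip_width: 0.0231
grip_force: 44.6
```

{"op": "servo_tool", "data": {
  "plan": [
    [-0.7,-0.1,0,0,0,0,0],
    [-0.7,0,0,0,0,0,0],
    [-0.7,0,0,0,0,0,0]
  ]
}}

```text
time_s: 10.92
eef_pos: [0.6184, 0.1738, 0.1966]
eef_rot: [[-0.998, 0.061, -0.0], [0.061, 0.998, -0.0], [0.0, -0.0, -1.0]]
contact_force: [0.3, -0.6, -1.1]
grip_width: 0.0227
grip_force: 44.6
```

{"op": "servo_tool", "data": {
  "plan": [
    [-0.7,-0.1,0,0,0,0,0],
    [-0.7,0,0,0,0,0,0],
    [-0.7,0,0,0,0,0,0]
  ]
}}

```text
time_s: 11.3
eef_pos: [0.6195, 0.1737, 0.1966]
eef_rot: [[-0.998, 0.061, -0.0], [0.061, 0.998, -0.0], [0.0, -0.0, -1.0]]
contact_force: [0.2, -0.6, -1.3]
grip_width: 0.0231
grip_force: 44.6
```

{"op": "servo_tool", "data": {
  "plan": [
    [-0.7,-0.1,0,0,0,0,0],
    [-0.7,0,0,0,0,0,0],
    [-0.7,0,0,0,0,0,0]
  ]
}}

```text
time_s: 11.68
eef_pos: [0.6204, 0.1737, 0.1966]
eef_rot: [[-0.998, 0.061, -0.0], [0.061, 0.998, -0.0], [0.0, -0.0, -1.0]]
contact_force: [-0.3, -1.0, -2.5]
grip_width: 0.023
grip_force: 44.6
```

{"op": "servo_tool", "data": {
  "plan": [
    [-0.7,-0.1,0,0,0,0,0],
    [-0.7,0,0,0,0,0,0],
    [-0.7,0,0,0,0,0,0]
  ]
}}

```text
time_s: 12.05
eef_pos: [0.6215, 0.1736, 0.1966]
eef_rot: [[-0.998, 0.061, 0.0], [0.061, 0.998, 0.0], [-0.0, 0.0, -1.0]]
contact_force: [-0.3, -0.3, -1.8]
grip_width: 0.0227
grip_force: 44.6
```

{"op": "servo_tool", "data": {
  "plan": [
    [-0.7,-0.1,0,0,0,0,0],
    [-0.7,0,0,0,0,0,0],
    [-0.7,0,0,0,0,0,0]
  ]
}}

```text
time_s: 12.42
eef_pos: [0.6224, 0.1735, 0.1965]
eef_rot: [[-0.998, 0.061, -0.0], [0.061, 0.998, -0.0], [0.0, -0.0, -1.0]]
contact_force: [0.6, 0.1, -1.2]
grip_width: 0.0232
grip_force: 44.6
```

{"op": "servo_tool", "data": {
  "plan": [
    [-0.7,-0.1,0,0,0,0,0],
    [-0.7,0,0,0,0,0,0],
    [-0.7,0,0,0,0,0,0]
  ]
}}

```text
time_s: 12.8
eef_pos: [0.6234, 0.1735, 0.1966]
eef_rot: [[-0.998, 0.061, 0.0], [0.061, 0.998, -0.0], [-0.0, -0.0, -1.0]]
contact_force: [-0.2, -0.3, -1.7]
grip_width: 0.0227
grip_force: 44.6
```

{"op": "servo_tool", "data": {
  "plan": [
    [-0.7,-0.1,0,0,0,0,0],
    [-0.7,0,0,0,0,0,0],
    [-0.7,0,0,0,0,0,0]
  ]
}}

```text
time_s: 13.18
eef_pos: [0.6244, 0.1734, 0.1965]
eef_rot: [[-0.998, 0.061, -0.0], [0.061, 0.998, -0.0], [0.0, -0.0, -1.0]]
contact_force: [0.5, -0.5, -1.7]
grip_width: 0.0229
grip_force: 44.6
```

{"op": "servo_tool", "data": {
  "plan": [
    [-0.7,-0.1,0,0,0,0,0],
    [-0.7,0,0,0,0,0,0],
    [-0.7,0,0,0,0,0,0]
  ]
}}

```text
time_s: 13.55
eef_pos: [0.6254, 0.1733, 0.1966]
eef_rot: [[-0.998, 0.061, -0.0], [0.061, 0.998, 0.0], [0.0, 0.0, -1.0]]
contact_force: [0.4, -0.1, -1.5]
grip_width: 0.0229
grip_force: 44.6
```

{"op": "servo_tool", "data": {
  "plan": [
    [-0.7,-0.1,0,0,0,0,0],
    [-0.7,0,0,0,0,0,0],
    [-0.7,0,0,0,0,0,0]
  ]
}}

```text
time_s: 13.92
eef_pos: [0.6264, 0.1733, 0.1965]
eef_rot: [[-0.998, 0.061, -0.0], [0.061, 0.998, -0.0], [0.0, -0.0, -1.0]]
contact_force: [-0.3, 0.7, -1.9]
grip_width: 0.0229
grip_force: 44.6
```

{"op": "servo_tool", "data": {
  "plan": [
    [-0.7,-0.1,0,0,0,0,0],
    [-0.7,0,0,0,0,0,0],
    [-0.7,0,0,0,0,0,0]
  ]
}}

```text
time_s: 14.3
eef_pos: [0.6274, 0.1732, 0.1966]
eef_rot: [[-0.998, 0.061, -0.0], [0.061, 0.998, -0.0], [0.0, -0.0, -1.0]]
contact_force: [-0.4, 0.1, -1.4]
grip_width: 0.0227
grip_force: 44.6
```

{"op": "servo_tool", "data": {
  "plan": [
    [-0.7,-0.1,0,0,0,0,0],
    [-0.7,0,0,0,0,0,0],
    [-0.7,0,0,0,0,0,0]
  ]
}}

```text
time_s: 14.68
eef_pos: [0.6284, 0.1732, 0.1965]
eef_rot: [[-0.998, 0.061, -0.0], [0.061, 0.998, -0.0], [0.0, -0.0, -1.0]]
contact_force: [-0.7, -0.4, -1.3]
grip_width: 0.0229
grip_force: 44.6
```

{"op": "servo_tool", "data": {
  "plan": [
    [-0.7,-0.1,0,0,0,0,0],
    [-0.7,0,0,0,0,0,0],
    [-0.7,0,0,0,0,0,0]
  ]
}}

```text
time_s: 15.05
eef_pos: [0.6293, 0.1731, 0.1966]
eef_rot: [[-0.998, 0.061, -0.0], [0.061, 0.998, -0.0], [0.0, -0.0, -1.0]]
contact_force: [-2.3, -0.5, -1.3]
grip_width: 0.0231
grip_force: 44.6
```

{"op": "servo_tool", "data": {
  "plan": [
    [-0.7,-0.05,0,0,0,0,0],
    [-0.7,0,0,0,0,0,0],
    [-0.7,0,0,0,0,0,0]
  ]
}}

```text
time_s: 15.42
eef_pos: [0.6297, 0.1731, 0.1966]
eef_rot: [[-0.998, 0.061, -0.0], [0.061, 0.998, 0.0], [0.0, 0.0, -1.0]]
contact_force: [-2.9, 0.7, -0.6]
grip_width: 0.0228
grip_force: 44.7
```

Contact felt at TCP x≈0.629: the force rose to about 3 N. I'll ease off slightly, lower onto the prongs and release.

{"op": "servo_tool", "data": {
  "plan": [
    [-0.7,0.04,0,0.05,0,0,0],
    [-0.7,0,0,0.05,0,0,0],
    [-0.7,0,0,0,0,0,0],
    [-0.7,0,0,0,0,0,0]
  ]
}}

```text
time_s: 15.92
eef_pos: [0.6295, 0.1731, 0.1956]
eef_rot: [[-0.998, 0.061, -0.0], [0.061, 0.998, 0.0], [0.0, 0.0, -1.0]]
contact_force: [-3.4, 0.4, 0.5]
grip_width: 0.0229
grip_force: 44.8
```

{"op": "servo_tool", "data": {
  "plan": [
    [-0.3,0,0,0,0,0,0],
    [0,0,0,0,0,0,0],
    [0.2,0,0,0,0,0,0],
    [0.2,0,0,-2,0,0,0],
    [0.3,0,0,-4,0,0,0],
    [0.3,0,0,0,0,0,0]
  ]
}}

```text
time_s: 16.68
eef_pos: [0.6306, 0.1733, 0.2589]
eef_rot: [[-0.998, 0.061, 0.006], [0.061, 0.998, 0.001], [-0.006, 0.001, -1.0]]
contact_force: [-0.0, 0.4, 0.4]
grip_width: 0.0556
grip_force: 0.0
```

```bash
python3 snap.py w5
python3 - <<'E'
from h import *
f=cv2.imread('pics/raw_w5.png');cv2.imwrite('pics/w5.png',cv2.resize(f,(800,600),interpolation=cv2.INTER_CUBIC))
# medium grasp target = small grasp TCP + 61 mm along the hook
d=np.array([np.cos(-.06),np.sin(-.06)]); p=np.array([.5219,.0356])+.061*d; print(p,delta([*p,.1954],np.pi/2-.06))
E
```

```text
16.675 [0.6306 0.1733 0.2589] [0.0609 0.9981 0.0011] [-0.0058  0.4013  0.4061]
[0.58279023 0.0319422 ] (array([  3.88, -14.39,   6.13]), np.float64(-0.05664629626986828))
```

View pics/w5.png

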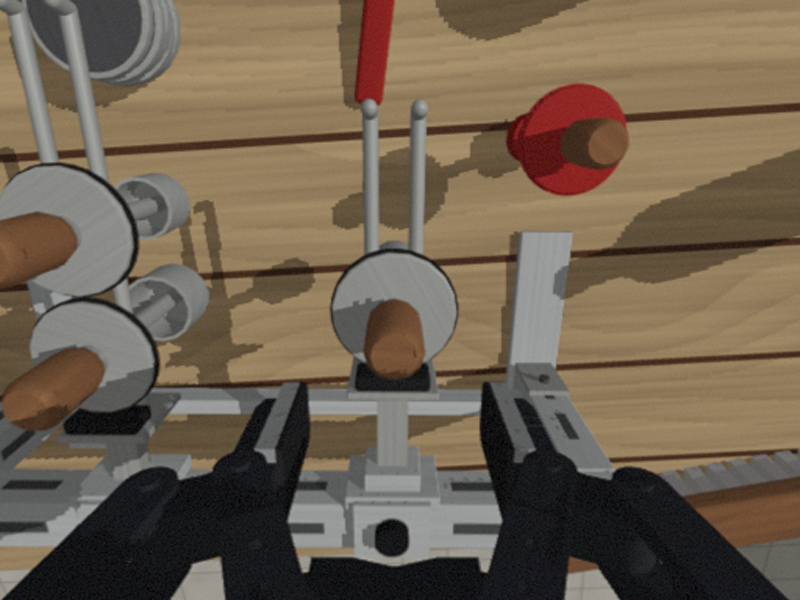

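The small lid hangs level at (395,310), back by the buffer and clear of the jaws. Next is the medium lid, 61 mm behind the first grasp.

{"op": "servo_tool", "data": {
  "plan": [
    [0.3,0.9,-3.6,0,0,0,0],
    [0.2,1,-3.6,0,0,0,0],
    [0.2,1,-3.6,0,0,0,0],
    [0.2,1,-3.6,0,0,0,0],
    [0.2,0,0,0,0,0,0],
    [0.2,0,0,0,0,0,0]
  ],
  "force": 20
}}

```text
time_s: 17.48
eef_pos: [0.5818, 0.0319, 0.2549]
eef_rot: [[-0.998, 0.061, -0.001], [0.061, 0.998, 0.0], [0.001, 0.0, -1.0]]
contact_force: [0.1, -0.7, -0.2]
grip_width: 0.0513
grip_force: 0.0
```

Run:
```python
from h import *
print(observe()['eef_pos'],delta([.5828,.0319,.1954],np.pi/2-.0605))
```

```text
[0.58177006 0.03191143 0.25494818] (array([-0.11,  0.  ,  5.95]), np.float64(-0.05297894864888381))
```

{"op": "servo_tool", "data": {
  "plan": [
    [0.2,-0.1,0,2.5,0,0,0],
    [0.2,0,0,2.5,0,0,0],
    [0.1,0,0,0.9,0,0,0],
    [-0.1,0,0,0,0,0,0],
    [-0.3,0,0,0,0,0,0],
    [-0.5,0,0,0,0,0,0],
    [-0.7,0,0,0,0,0,0],
    [-0.7,0,0,0,0,0,0]
  ]
}}

```text
time_s: 18.48
eef_pos: [0.5833, 0.0317, 0.1975]
eef_rot: [[-0.998, 0.061, 0.002], [0.061, 0.998, 0.0], [-0.002, 0.0, -1.0]]
contact_force: [0.6, 0.4, 5.1]
grip_width: 0.0233
grip_force: 21.9
```

{"op": "servo_tool", "data": {
  "plan": [
    [-0.7,0,0,0,0,0,0],
    [-0.7,0,0,0,0,0,0]
  ]
}}

```text
time_s: 18.73
eef_pos: [0.5833, 0.0317, 0.1975]
eef_rot: [[-0.998, 0.061, 0.002], [0.061, 0.998, 0.0], [-0.002, 0.0, -1.0]]
contact_force: [0.4, 1.5, 5.9]
grip_width: 0.0234
grip_force: 21.9
```

{"op": "servo_tool", "data": {
  "plan": [
    [-0.7,0,0,-0.4,0,0,0],
    [-0.7,0,0,-0.8,0,0,0],
    [-0.7,0,0,-0.8,0,0,0],
    [-0.7,0,0,0,0,0,0],
    [-0.7,0,0,0,0,0,0]
  ],
  "force": 45
}}

```text
time_s: 19.35
eef_pos: [0.5828, 0.0317, 0.2164]
eef_rot: [[-0.998, 0.061, -0.0], [0.061, 0.998, -0.0], [0.0, -0.0, -1.0]]
contact_force: [0.9, -0.3, -1.7]
grip_width: 0.0228
grip_force: 44.1
```

{"op": "servo_tool", "data": {
  "plan": [
    [-0.7,1,0,-0.1,0,0,0],
    [-0.7,2,0,0,0,0,0],
    [-0.7,2,0,0,0,0,0],
    [-0.7,2,0,0,0,0,0],
    [-0.7,2,0,0,0,0,0],
    [-0.7,2,0,0,0,0,0],
    [-0.7,2,0,0,0,0,0],
    [-0.7,0,0,0,0,0,0]
  ]
}}

```text
time_s: 20.35
eef_pos: [0.4515, 0.0398, 0.2178]
eef_rot: [[-0.998, 0.061, 0.0], [0.061, 0.998, 0.0], [-0.0, 0.0, -1.0]]
contact_force: [0.7, 0.3, -1.0]
grip_width: 0.0229
grip_force: 44.1
```

Run:
```python
from h import *
s=observe();print(s['time_s'],s['eef_pos'],s['contact_force'])
d=np.array([np.cos(-.0605),np.sin(-.0605)]);c=np.array([.6293,.1731])-.060*d
print('contact',c); p=c-d*.075; print(p,delta([*p,.2174],np.pi/2-.0605))
```

```text
20.35 [0.45150894 0.03983907 0.21782644] [ 0.73611254  0.26414215 -1.00749837]
contact [0.56940977 0.17672779]
[0.49454699 0.18126252] (array([-3.44, 14.38,  0.04]), np.float64(-0.0191451990478416))
```

{"op": "servo_tool", "data": {
  "plan": [
    [-0.7,-0.8,3.6,0,0,0,0],
    [-0.7,-0.9,3.6,0,0,0,0],
    [-0.7,-0.9,3.6,0,0,0,0],
    [-0.7,-0.8,3.6,0,0,0,0],
    [-0.7,0,0,0,0,0,0],
    [-0.7,0,0,0,0,0,0]
  ]
}}

```text
time_s: 21.1
eef_pos: [0.4958, 0.1812, 0.2173]
eef_rot: [[-0.998, 0.06, -0.001], [0.06, 0.998, -0.0], [0.001, -0.0, -1.0]]
contact_force: [1.1, -0.8, -1.5]
grip_width: 0.0229
grip_force: 44.6
```

```bash
python3 snap.py w6
python3 - <<'E'
from h import *
g=cv2.cvtColor(cv2.imread('pics/raw_w6.png'),cv2.COLOR_BGR2GRAY)
for r in (322,330,340,350): print(r,g[r,225:280].tolist())
print(delta([.5674,.1769,.2174],np.pi/2-.0605))
E
```

```text
21.1 [0.4958 0.1812 0.2173] [ 0.0604  0.9982 -0.0004] [ 1.0895 -0.8487 -1.5041]
322 [90, 137, 136, 134, 135, 133, 135, 130, 109, 93, 107, 123, 138, 151, 157, 160, 158, 144, 112, 130, 128, 114, 86, 78, 81, 88, 93, 102, 110, 118, 129, 136, 127, 92, 84, 86, 81, 80, 92, 111, 122, 136, 148, 158, 160, 157, 146, 138, 138, 139, 137, 139, 139, 137, 123]
330 [143, 143, 142, 141, 140, 141, 141, 140, 124, 94, 105, 123, 136, 149, 157, 159, 157, 143, 115, 128, 132, 124, 100, 82, 81, 86, 91, 101, 110, 120, 129, 134, 130, 101, 81, 81, 84, 86, 93, 113, 126, 139, 152, 157, 162, 153, 136, 130, 132, 131, 131, 132, 132, 130, 135]
340 [143, 144, 143, 142, 143, 142, 142, 142, 129, 93, 103, 121, 135, 150, 158, 160, 159, 150, 138, 143, 144, 136, 103, 80, 81, 88, 89, 102, 109, 118, 126, 135, 137, 141, 146, 147, 127, 91, 94, 113, 130, 142, 154, 159, 159, 152, 144, 140, 136, 136, 134, 136, 137, 138, 137]
350 [92, 92, 92, 93, 92, 89, 92, 88, 88, 93, 101, 117, 134, 145, 157, 149, 102, 83, 83, 90, 90, 85, 78, 80, 82, 85, 92, 104, 110, 118, 128, 134, 134, 118, 101, 94, 85, 89, 99, 117, 134, 147, 156, 162, 155, 134, 97, 96, 92, 87, 88, 89, 91, 95, 97]
(array([-7.18,  0.05, -0.  ]), np.float64(-0.041418406504486686))
```

{"op": "servo_tool", "data": {
  "plan": [
    [-0.7,-1,0,0,0,0,0],
    [-0.7,-1.8,0,0,0,0,0],
    [-0.7,-1.8,0,0,0,0,0],
    [-0.7,-1.6,0,0,0,0,0],
    [-0.7,-1,0,0,0,0,0],
    [-0.7,0,0,0,0,0,0],
    [-0.7,0,0,0,0,0,0]
  ]
}}

```text
time_s: 22.02
eef_pos: [0.5672, 0.1769, 0.2176]
eef_rot: [[-0.998, 0.061, -0.0], [0.061, 0.998, -0.0], [0.0, -0.0, -1.0]]
contact_force: [-0.0, 0.5, -2.0]
grip_width: 0.023
grip_force: 44.6
```

{"op": "servo_tool", "data": {
  "plan": [
    [-0.7,0,0,0.7,0,0,0],
    [-0.7,0,0,0.7,0,0,0],
    [-0.7,0,0,0.4,0,0,0],
    [-0.7,0,0,0,0,0,0],
    [-0.7,0,0,0,0,0,0]
  ]
}}

```text
time_s: 22.65
eef_pos: [0.5677, 0.1769, 0.1997]
eef_rot: [[-0.998, 0.061, 0.0], [0.061, 0.998, 0.0], [-0.0, 0.0, -1.0]]
contact_force: [0.4, -0.4, -1.1]
grip_width: 0.0231
grip_force: 44.6
```

{"op": "servo_tool", "data": {
  "plan": [
    [-0.7,0,0,0.13,0,0,0],
    [-0.7,-0.05,0,0,0,0,0],
    [-0.7,0,0,0,0,0,0],
    [-0.7,0,0,0,0,0,0]
  ]
}}

```text
time_s: 23.15
eef_pos: [0.5682, 0.1769, 0.1983]
eef_rot: [[-0.998, 0.061, 0.0], [0.061, 0.998, 0.0], [-0.0, 0.0, -1.0]]
contact_force: [0.0, 0.2, -1.5]
grip_width: 0.0231
grip_force: 44.6
```

{"op": "servo_tool", "data": {
  "plan": [
    [-0.7,-0.05,0,0,0,0,0],
    [-0.7,0,0,0,0,0,0],
    [-0.7,0,0,0,0,0,0]
  ]
}}

```text
time_s: 23.52
eef_pos: [0.5687, 0.1768, 0.1983]
eef_rot: [[-0.998, 0.061, 0.0], [0.061, 0.998, -0.0], [-0.0, -0.0, -1.0]]
contact_force: [0.4, -0.2, -2.2]
grip_width: 0.0229
grip_force: 44.6
```

{"op": "servo_tool", "data": {
  "plan": [
    [-0.7,-0.05,0,0,0,0,0],
    [-0.7,0,0,0,0,0,0],
    [-0.7,0,0,0,0,0,0]
  ]
}}

```text
time_s: 23.9
eef_pos: [0.5691, 0.1768, 0.1983]
eef_rot: [[-0.998, 0.061, 0.0], [0.061, 0.998, -0.0], [-0.0, -0.0, -1.0]]
contact_force: [1.0, -0.4, -1.8]
grip_width: 0.0232
grip_force: 44.6
```

{"op": "servo_tool", "data": {
  "plan": [
    [-0.7,-0.05,0,0,0,0,0],
    [-0.7,0,0,0,0,0,0],
    [-0.7,0,0,0,0,0,0]
  ]
}}

```text
time_s: 24.28
eef_pos: [0.5696, 0.1768, 0.1983]
eef_rot: [[-0.998, 0.061, -0.0], [0.061, 0.998, -0.0], [0.0, -0.0, -1.0]]
contact_force: [-0.6, 0.0, -1.9]
grip_width: 0.0228
grip_force: 44.6
```

{"op": "servo_tool", "data": {
  "plan": [
    [-0.7,-0.05,0,0,0,0,0],
    [-0.7,0,0,0,0,0,0],
    [-0.7,0,0,0,0,0,0]
  ]
}}

```text
time_s: 24.65
eef_pos: [0.5699, 0.1768, 0.1982]
eef_rot: [[-0.998, 0.061, -0.0], [0.061, 0.998, -0.0], [0.0, -0.0, -1.0]]
contact_force: [-2.6, -0.2, -0.2]
grip_width: 0.0234
grip_force: 44.7
```

{"op": "servo_tool", "data": {
  "plan": [
    [-0.7,-0.05,0,0,0,0,0],
    [-0.7,0,0,0,0,0,0],
    [-0.7,0,0,0,0,0,0]
  ]
}}

```text
time_s: 25.02
eef_pos: [0.5704, 0.1767, 0.1982]
eef_rot: [[-0.998, 0.061, -0.001], [0.061, 0.998, -0.0], [0.001, -0.0, -1.0]]
contact_force: [-4.6, 0.1, -0.3]
grip_width: 0.0234
grip_force: 44.7
```

Contact with the first lid felt at about x = 0.5697, as predicted. I'll ease off, lower and release.

{"op": "servo_tool", "data": {
  "plan": [
    [-0.7,0.05,0,0,0,0,0],
    [-0.7,0,0,0.05,0,0,0],
    [-0.7,0,0,0.03,0,0,0],
    [-0.7,0,0,0,0,0,0],
    [-0.7,0,0,0,0,0,0]
  ]
}}

```text
time_s: 25.65
eef_pos: [0.5702, 0.1768, 0.1976]
eef_rot: [[-0.998, 0.061, 0.0], [0.061, 0.998, 0.0], [-0.0, 0.0, -1.0]]
contact_force: [-2.8, -0.2, 1.1]
grip_width: 0.0228
grip_force: 44.9
```

{"op": "servo_tool", "data": {
  "plan": [
    [-0.3,0,0,0,0,0,0],
    [0,0,0,0,0,0,0],
    [0.2,0,0,0,0,0,0],
    [0.2,0,0,-2,0,0,0],
    [0.3,0,0,-4.2,0,0,0],
    [0.3,0,0,0,0,0,0]
  ]
}}

```text
time_s: 26.4
eef_pos: [0.5713, 0.1769, 0.2627]
eef_rot: [[-0.998, 0.061, 0.006], [0.061, 0.998, 0.001], [-0.006, 0.001, -1.0]]
contact_force: [0.7, -0.3, 0.1]
grip_width: 0.0555
grip_force: 0.0
```

```bash
python3 snap.py w7
python3 - <<'E'
from h import *
a=cv2.imread('pics/raw_w7.png')[100:384,90:430]; s=grab_frame('side')[100:300,140:400,::-1]
b=cv2.resize(s,(int(260*284/200*1.2),int(284*1.2)));a=cv2.resize(a,None,fx=1.2,fy=1.2)[:b.shape[0]];b=b[:a.shape[0]]
cv2.imwrite('pics/w7.png',np.hstack([a,b])[:,:800]);print(a.shape,b.shape)
d=np.array([np.cos(-.0605),np.sin(-.0605)]); p=np.array([.5219,.0356])+.122*d; print(p,delta([*p,.1970],np.pi/2-.0605))
E
```

```text
26.4 [0.5713 0.1769 0.2627] [0.061  0.9981 0.0012] [ 0.7391 -0.3322  0.1361]
(340, 408, 3) (340, 443, 3)
[0.64367679 0.0282235 ] (array([ -8.23, -14.38,   6.26]), np.float64(-0.0288776364465081))
```

View pics/w7.png

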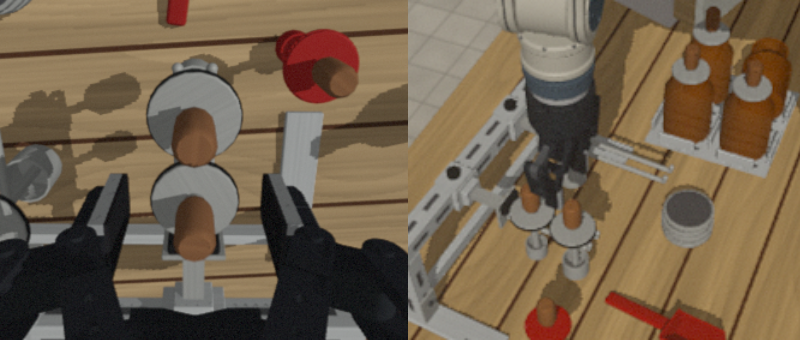

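Both lids hang level behind the spare tips. Now I'll fetch the large lid.

{"op": "servo_tool", "data": {
  "plan": [
    [0.3,-2,-3.6,0,0,0,0],
    [0.2,-2.1,-3.6,0,0,0,0],
    [0.2,-2.1,-3.6,0,0,0,0],
    [0.2,-2,-3.6,0,0,0,0],
    [0.2,0,0,0,0,0,0],
    [0.2,0,0,0,0,0,0]
  ],
  "force": 20
}}

```text
time_s: 27.25
eef_pos: [0.6428, 0.0282, 0.2585]
eef_rot: [[-0.998, 0.061, -0.002], [0.061, 0.998, 0.0], [0.002, 0.0, -1.0]]
contact_force: [1.0, -0.1, 0.5]
grip_width: 0.0513
grip_force: 0.0
```

Run:
```python
from h import *
print(observe()['eef_pos'],delta([.6437,.0282,.1970],np.pi/2-.0605))
```

```text
[0.64278014 0.02822486 0.25845472] (array([-0.1 ,  0.  ,  6.15]), np.float64(-0.04858045779175678))
```

{"op": "servo_tool", "data": {
  "plan": [
    [0.2,-0.08,0,2.5,0,0,0],
    [0.2,0,0,2.5,0,0,0],
    [0.1,0,0,1.05,0,0,0],
    [-0.1,0,0,0,0,0,0],
    [-0.3,0,0,0,0,0,0],
    [-0.5,0,0,0,0,0,0],
    [-0.7,0,0,0,0,0,0],
    [-0.7,0,0,0,0,0,0]
  ]
}}

```text
time_s: 28.25
eef_pos: [0.6444, 0.0281, 0.2001]
eef_rot: [[-0.998, 0.061, 0.002], [0.061, 0.998, 0.0], [-0.002, 0.0, -1.0]]
contact_force: [-0.5, 1.6, 5.7]
grip_width: 0.0233
grip_force: 22.2
```

{"op": "servo_tool", "data": {
  "plan": [
    [-0.7,0,0,-0.4,0,0,0],
    [-0.7,0,0,-0.8,0,0,0],
    [-0.7,0,0,-0.8,0,0,0],
    [-0.7,0,0,0,0,0,0],
    [-0.7,0,0,0,0,0,0]
  ],
  "force": 45
}}

```text
time_s: 28.88
eef_pos: [0.644, 0.0279, 0.2188]
eef_rot: [[-0.998, 0.061, -0.0], [0.061, 0.998, -0.0], [0.0, -0.0, -1.0]]
contact_force: [-0.2, -0.0, -1.5]
grip_width: 0.0231
grip_force: 44.1
```

{"op": "servo_tool", "data": {
  "plan": [
    [-0.7,1,0,-0.15,0,0,0],
    [-0.7,2,0,0,0,0,0],
    [-0.7,2,0,0,0,0,0],
    [-0.7,2,0,0,0,0,0],
    [-0.7,2,0,0,0,0,0],
    [-0.7,2,0,0,0,0,0],
    [-0.7,2,0,0,0,0,0],
    [-0.7,2,0,0,0,0,0],
    [-0.7,2,0,0,0,0,0],
    [-0.7,2,0,0,0,0,0]
  ]
}}

```text
time_s: 30.12
eef_pos: [0.4529, 0.0397, 0.2204]
eef_rot: [[-0.998, 0.061, -0.0], [0.061, 0.998, 0.0], [0.0, 0.0, -1.0]]
contact_force: [0.3, 0.2, -1.1]
grip_width: 0.0231
grip_force: 44.1
```

{"op": "servo_tool", "data": {
  "plan": [
    [-0.7,1,0,0,0,0,0],
    [-0.7,0,0,-5,0,0,0],
    [-0.7,0,0,-5,0,0,0],
    [-0.7,0,0,-4,0,0,0],
    [-0.7,0,0,0,0,0,0]
  ]
}}

```text
time_s: 30.75
eef_pos: [0.4451, 0.0401, 0.363]
eef_rot: [[-0.998, 0.061, 0.005], [0.061, 0.998, -0.001], [-0.005, -0.0, -1.0]]
contact_force: [1.3, -0.3, -1.7]
grip_width: 0.0228
grip_force: 44.7
```

{"op": "servo_tool", "data": {
  "plan": [
    [-0.7,-0.2,-4,0,0,0,0],
    [-0.7,-0.2,-5,0,0,0,0],
    [-0.7,-0.2,-5,0,0,0,0],
    [-0.7,-0.1,-4,0,0,0,0],
    [-0.7,0,-2,0,0,0,0],
    [-0.7,0,0,0,0,0,0],
    [-0.7,0,0,0,0,0,0]
  ]
}}

```text
time_s: 31.62
eef_pos: [0.439, -0.1593, 0.3599]
eef_rot: [[-0.998, 0.061, -0.001], [0.061, 0.998, 0.001], [0.001, 0.001, -1.0]]
contact_force: [0.2, 0.2, -1.1]
grip_width: 0.0231
grip_force: 44.8
```

```bash
python3 snap.py w8
python3 - <<'E'
from h import *
import json
c={k:np.array(v) for k,v in json.load(open('w8.json')).items()}
print('pred',proj(c,[[.44,-.276,.133],[.44,-.188,.133]]))
f=cv2.imread('pics/raw_w8.png')[30:290,20:370];cv2.imwrite('pics/w8.png',cv2.resize(f,None,fx=2.28,fy=2.28,interpolation=cv2.INTER_CUBIC))
E
```

```text
31.625 [ 0.439  -0.1593  0.3599] [0.061  0.9981 0.0007] [ 0.1636  0.1679 -1.0637]
pred [[150.67544583 168.37047554]
 [227.36901535 163.80034599]]
```

View pics/w8.png

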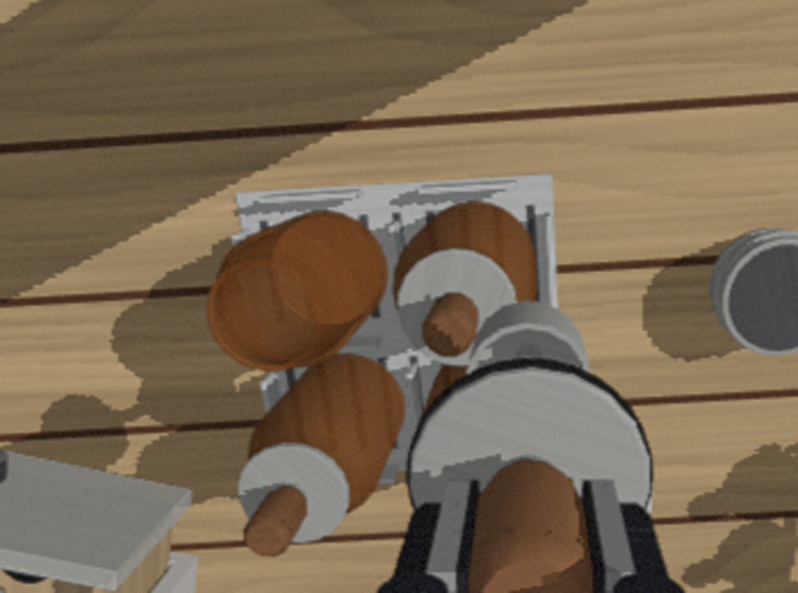

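The view shows the open jar as the leaning amber tube at about (298,290) in the crop: its base is at (330,267), with the mouth to the lower left. The closed front jar's lid is at (457,297) and the rear one's at (294,495). I'll move so the jar lies straight below the camera, where parallax cannot mislead, and fit it in code.

{"op": "servo_tool", "data": {
  "plan": [
    [-0.7,-2,-2.5,0,0,0,0],
    [-0.7,-2.5,-3.3,0,0,0,0],
    [-0.7,-2.5,-3.3,0,0,0,0],
    [-0.7,-2.2,-2.9,0,0,0,0],
    [-0.7,0,0,0,0,0,0],
    [-0.7,0,0,0,0,0,0]
  ]
}}

```text
time_s: 32.42
eef_pos: [0.5237, -0.2842, 0.3603]
eef_rot: [[-0.998, 0.06, -0.0], [0.06, 0.998, 0.001], [0.0, 0.0, -1.0]]
contact_force: [0.3, -0.7, -1.5]
grip_width: 0.0227
grip_force: 44.9
```

```bash
python3 snap.py w9
python3 - <<'E'
from h import *
import json
np.set_printoptions(precision=4,suppress=True)
c8={k:np.array(v) for k,v in json.load(open('w8.json')).items()}
A=atz(c8,(457/2.28+20,298/2.28+30),.137)[:2];D=atz(c8,(294/2.28+20,495/2.28+30),.137)[:2]
M=(A+D)/2;v=D-A;print('jar3',A,'rear',D,np.linalg.norm(v),'open est',M+np.array([v[1],-v[0]])/2, M-np.array([v[1],-v[0]])/2)
c={k:np.array(v) for k,v in json.load(open('w9.json')).items()}
im=cv2.imread('pics/raw_w9.png');h=cv2.cvtColor(im,cv2.COLOR_BGR2HSV)
print('nadir',proj(c,[-c['R'].T@c['t']-[0,0,.3]]))
m=cv2.inRange(h,(5,150,60),(16,255,255));n,l,s,ce=cv2.connectedComponentsWithStats(m)
for i in range(1,n):
    if s[i,4]>300: print(s[i],ce[i],atz(c,ce[i],.1))
g=cv2.GaussianBlur(im[:,:,2],(3,3),0)
for a in(60,40,30):
    C=cv2.HoughCircles(g[0:170,150:350],cv2.HOUGH_GRADIENT,1,8,param1=80,param2=a*.5,minRadius=15,maxRadius=45)
    if C is not None: print(a,(C[0][:8]+[150,0,0]).round(1).tolist())
E
```

```text
32.425 [ 0.5237 -0.2842  0.3603] [0.06   0.9982 0.0005] [ 0.3044 -0.7264 -1.5035]
jar3 [ 0.435  -0.1951] rear [ 0.5384 -0.2934] 0.14269040776576036 open est [ 0.4375 -0.2959] [ 0.5359 -0.1926]
nadir [[252.18    83.2146]]
[ 207   49   65   70 3447] [238.819   83.2074] [ 0.4391 -0.2948  0.1   ]
[284  52  30  56 416] [296.7524  75.3341] [ 0.4346 -0.2283  0.1   ]
[ 286  124   68   60 1086] [312.4125 142.4862] [ 0.5126 -0.2103  0.1   ]
[ 214  127   61   46 1050] [248.1181 144.46  ] [ 0.5103 -0.2887  0.1   ]
60 [[236.5, 84.5, 33.3], [243.5, 80.5, 38.9], [243.5, 91.5, 34.4], [235.5, 75.5, 31.0]]
40 [[236.5, 84.5, 33.3], [243.5, 80.5, 38.9], [246.5, 89.5, 44.4], [307.5, 79.5, 38.9], [311.5, 150.5, 27.7], [320.5, 78.5, 38.5], [227.5, 90.5, 44.4], [230.5, 78.5, 36.6]]
30 [[236.5, 84.5, 33.3], [243.5, 80.5, 38.9], [318.5, 77.5, 37.7], [335.5, 79.5, 31.4], [246.5, 89.5, 44.4], [307.5, 79.5, 38.9], [327.5, 81.5, 44.4], [311.5, 150.5, 27.7]]
```

Run:
```python
from h import *
im=cv2.imread('pics/raw_w9.png')
print('row83 R',im[81:86,198:282,2].mean(0).astype(int).tolist())
print('row83 G',im[81:86,198:282,1].mean(0).astype(int).tolist())
print('col238 R',im[40:130,236:241,2].mean(1).astype(int).tolist())
print('col238 G',im[40:130,236:241,1].mean(1).astype(int).tolist())
```

```text
row83 R [99, 98, 98, 98, 98, 101, 108, 89, 70, 72, 83, 95, 97, 102, 104, 105, 101, 105, 115, 118, 118, 118, 117, 117, 117, 117, 117, 117, 118, 116, 111, 110, 110, 111, 115, 116, 117, 117, 118, 117, 117, 116, 117, 117, 117, 112, 109, 108, 110, 113, 116, 117, 117, 116, 117, 117, 117, 116, 116, 116, 114, 110, 108, 108, 109, 116, 119, 120, 108, 79, 76, 94, 120, 124, 122, 101, 75, 97, 113, 112, 111, 113, 114, 115]
row83 G [84, 83, 83, 82, 85, 98, 109, 80, 48, 45, 50, 55, 57, 59, 61, 63, 60, 64, 74, 77, 77, 77, 76, 76, 76, 76, 76, 77, 77, 74, 69, 68, 68, 69, 73, 75, 76, 77, 76, 75, 77, 76, 76, 77, 76, 72, 69, 68, 68, 73, 76, 77, 78, 75, 76, 76, 77, 77, 77, 76, 73, 68, 68, 66, 66, 70, 72, 73, 65, 48, 45, 59, 77, 80, 92, 102, 78, 99, 114, 114, 114, 117, 116, 117]
col238 R [106, 106, 103, 106, 120, 113, 99, 91, 108, 109, 108, 88, 73, 72, 74, 76, 80, 97, 108, 106, 117, 119, 119, 120, 119, 119, 118, 118, 119, 119, 119, 119, 119, 117, 119, 119, 118, 118, 117, 118, 118, 118, 117, 117, 116, 117, 117, 116, 117, 118, 117, 117, 117, 118, 116, 117, 116, 117, 116, 117, 116, 117, 117, 117, 117, 116, 117, 115, 114, 109, 113, 99, 90, 83, 81, 81, 78, 75, 74, 84, 103, 113, 109, 106, 110, 111, 107, 91, 76, 75]
col238 G [89, 90, 87, 100, 120, 116, 102, 91, 74, 70, 70, 55, 43, 42, 43, 44, 47, 58, 66, 65, 77, 79, 80, 81, 80, 79, 79, 78, 80, 79, 80, 79, 79, 77, 79, 80, 77, 78, 76, 77, 77, 76, 76, 77, 75, 76, 78, 76, 77, 78, 77, 76, 78, 78, 75, 77, 77, 76, 75, 77, 75, 77, 78, 76, 78, 76, 78, 77, 74, 67, 69, 58, 52, 49, 48, 48, 50, 49, 51, 79, 105, 116, 110, 107, 112, 113, 107, 80, 53, 50]
```

Rim centre fits at raw (239.1, 83.7), which gives the mouth at about (0.4395, -0.2935). The bay-grid estimate is (0.4375, -0.296), so they agree within the fit's clearance. I'll move over it.

{"op": "servo_tool", "data": {
  "plan": [
    [-0.7,2.2,-0.4,0,0,0,0],
    [-0.7,3,-0.5,0,0,0,0],
    [-0.7,3,-0.5,0,0,0,0],
    [-0.7,0,0,0,0,0,0],
    [-0.7,0,0,3,0,0,0],
    [-0.7,0,0,4,0,0,0],
    [-0.7,0,0,1,0,0,0],
    [-0.7,0,0,0,0,0,0],
    [-0.7,0,0,0,0,0,0]
  ]
}}

```text
time_s: 33.6
eef_pos: [0.4416, -0.2945, 0.282]
eef_rot: [[-0.998, 0.061, 0.002], [0.061, 0.998, -0.002], [-0.002, -0.001, -1.0]]
contact_force: [0.4, 0.7, -2.1]
grip_width: 0.0229
grip_force: 44.8
```

```bash
python3 snap.py w10
python3 - <<'E'
from h import *
import json
c={k:np.array(v) for k,v in json.load(open('w10.json')).items()}
print(delta([.4400,-.2938,.28]))
a=np.linspace(0,6.28,5)[:4]
for r,z in((.0295,.133),(.0255,.133),(.04,.1),(.021,.1495)): print(r,z,proj(c,[[.4395+r*np.cos(t),-.2938+r*np.sin(t),z] for t in a]).round(1).tolist())
im=cv2.imread('pics/raw_w10.png')
for v in (130,140,150,160,170,180): print(v,'G',im[v-1:v+2,190:320,1].mean(0).astype(int)[::2].tolist())
E
```

```text
33.6 [ 0.4416 -0.2945  0.282 ] [ 0.0606  0.9982 -0.0014] [ 0.3743  0.6735 -2.0886]
(array([0.16, 0.06, 0.19]), None)
0.0295 0.133 [[255.3, 209.5], [286.3, 177.3], [251.5, 146.6], [220.7, 181.0]]
0.0255 0.133 [[255.1, 205.5], [281.9, 177.6], [251.8, 151.2], [225.2, 180.7]]
0.04 0.1 [[255.7, 206.7], [293.6, 167.2], [251.0, 129.1], [213.5, 171.8]]
0.021 0.1495 [[254.9, 207.8], [278.3, 183.5], [252.0, 160.7], [228.8, 186.2]]
130 G [99, 96, 96, 96, 101, 114, 119, 139, 126, 123, 152, 165, 178, 179, 116, 70, 69, 120, 122, 104, 57, 54, 64, 64, 65, 66, 67, 71, 67, 69, 70, 71, 72, 69, 73, 72, 73, 70, 70, 70, 66, 63, 74, 134, 143, 137, 121, 119, 120, 84, 101, 173, 152, 118, 121, 119, 119, 72, 40, 38, 46, 48, 49, 50, 51]
140 G [132, 89, 91, 90, 90, 90, 89, 90, 89, 97, 117, 99, 110, 118, 110, 53, 43, 49, 63, 67, 68, 66, 69, 69, 69, 66, 72, 70, 71, 73, 71, 71, 71, 71, 73, 71, 74, 73, 73, 75, 73, 73, 75, 74, 69, 73, 103, 118, 117, 95, 100, 118, 114, 118, 114, 54, 46, 50, 42, 43, 44, 47, 48, 49, 49]
150 G [88, 89, 89, 89, 88, 87, 89, 88, 89, 88, 117, 113, 101, 114, 60, 43, 55, 67, 68, 67, 66, 62, 65
[... 337 characters left out ...]
, 78, 79, 70, 70, 74, 74, 48, 50, 50, 63, 85, 89, 119, 117, 121, 118, 109, 48, 45, 39, 39, 47, 52, 52, 49, 50]
170 G [91, 86, 88, 87, 87, 89, 90, 91, 90, 92, 93, 122, 60, 51, 61, 62, 69, 69, 70, 75, 76, 82, 87, 89, 89, 90, 95, 97, 106, 111, 122, 124, 123, 126, 129, 133, 135, 139, 140, 142, 125, 66, 44, 43, 46, 45, 51, 49, 50, 83, 86, 120, 119, 119, 120, 119, 120, 121, 56, 39, 42, 48, 46, 47, 48]
180 G [94, 93, 92, 92, 93, 94, 89, 91, 90, 92, 94, 96, 117, 72, 51, 64, 67, 70, 68, 86, 106, 147, 147, 117, 103, 100, 103, 100, 101, 101, 100, 98, 102, 103, 101, 103, 102, 100, 105, 123, 151, 153, 149, 74, 42, 44, 48, 59, 80, 93, 119, 117, 119, 118, 118, 118, 117, 119, 119, 118, 120, 103, 51, 47, 51]
```

Run:
```python
from h import *
im=cv2.imread('pics/raw_w10.png')
for u in(240,252,264): print(u,'RG',im[112:172,u-2:u+3,2].mean(1).astype(int).tolist(),im[112:172,u-2:u+3,1].mean(1).astype(int).tolist())
for c,n in (('side',0),):
    cc=camera_params(c); print(proj(cc,[[.4395,-.2938,.133],[.4395,-.2938,.282]]).round(0).tolist())
```

```text
240 RG [112, 125, 155, 137, 122, 121, 120, 122, 139, 164, 124, 83, 71, 79, 99, 108, 109, 110, 109, 111, 115, 115, 115, 116, 116, 116, 115, 116, 115, 115, 115, 117, 116, 110, 109, 107, 108, 112, 119, 121, 120, 117, 114, 114, 113, 113, 114, 114, 114, 114, 114, 113, 102, 97, 91, 90, 90, 91, 91, 91] [114, 128, 156, 139, 124, 123, 122, 124, 142, 165, 115, 63, 44, 47, 60, 65, 65, 66, 66, 66, 69, 69, 69, 70, 70, 70, 69, 70, 69, 68, 69, 70, 71, 65, 66, 63, 64, 67, 73, 72, 73, 71, 69, 71, 70, 70, 70, 70, 72, 71, 69, 72, 81, 87, 90, 90, 91, 91, 92, 92]
252 RG [180, 177, 163, 127, 120, 120, 123, 128, 101, 95, 90, 96, 111, 113, 112, 113, 113, 114, 119, 119, 119, 119, 120, 119, 120, 120, 120, 119, 120, 120, 119, 114, 114, 113, 113, 117, 124, 123, 120, 118, 120, 120, 120, 120, 121, 120, 120, 120, 120, 120, 115, 112, 114, 114, 116, 116, 116, 118, 118, 129] [182, 180, 165, 129, 122, 123, 126, 125, 77, 65, 59, 57, 66, 68, 68, 68, 68, 69, 73, 72, 72, 71, 73, 71, 73, 73, 72, 71, 72, 73, 70, 68, 69, 68, 67, 71, 75, 75, 73, 75, 78, 79, 77, 78, 79, 77, 78, 78, 78, 82, 110, 114, 114, 115, 116, 117, 117, 118, 119, 131]
264 RG [181, 174, 127, 157, 172, 180, 180, 176, 176, 166, 138, 116, 105, 106, 109, 115, 115, 116, 115, 117, 120, 121, 121, 120, 121, 120, 122, 121, 121, 120, 121, 121, 122, 119, 116, 116, 116, 119, 121, 123, 119, 119, 120, 120, 120, 119, 119, 119, 120, 120, 119, 118, 121, 127, 133, 135, 136, 136, 136, 138] [183, 176, 130, 160, 175, 183, 182, 179, 179, 164, 123, 86, 70, 68, 66, 70, 69, 71, 69, 72, 73, 74, 73, 73, 74, 72, 74, 74, 73, 72, 76, 73, 74, 72, 70, 71, 71, 72, 74, 75, 72, 74, 77, 78, 79, 77, 76, 79, 80, 79, 78, 77, 87, 110, 128, 135, 137, 138, 138, 138]
[[353.0, 127.0], [361.0, 82.0]]
```

Run:
```python
from h import *
import json
C={n:{k:np.array(v) for k,v in json.load(open(n+'.json')).items()} for n in('w9','w10')}
print('w9 meas: rim outer 56.6..111, body 47.6..118.8 ; w10 meas: rim outer 142.7 inner 147.2 base 119.7')
for x in(.4355,.4375,.4395):
  for zr in(.128,.133):
    p=lambda n,dx,z:proj(C[n],[[x+dx,-.294,z]])[0,1].round(1)
    print(x,zr,'w9 rim',p('w9',-.0295,zr),p('w9',.0295,zr),'inner',p('w9',-.0255,zr),p('w9',.0255,zr),'body.08',p('w9',-.04,.08),p('w9',.04,.08),'base',p('w9',-.04,.005),'w10 rim',p('w10',-.0295,zr),p('w10',-.0255,zr),'base',p('w10',-.04,.005),p('w10',-.037,.005))
print(observe()['eef_pos'])
```

```text
w9 meas: rim outer 56.6..111, body 47.6..118.8 ; w10 meas: rim outer 142.7 inner 147.2 base 119.7
0.4355 0.128 w9 rim 49.2 108.3 inner 53.5 104.5 body.08 43.6 114.0 base 50.1 w10 rim 141.0 145.6 base 115.0 117.5
0.4355 0.133 w9 rim 48.7 108.6 inner 53.0 104.8 body.08 43.6 114.0 base 50.1 w10 rim 142.1 146.7 base 115.0 117.5
0.4375 0.128 w9 rim 51.3 110.1 inner 55.6 106.4 body.08 45.5 115.7 base 51.6 w10 rim 143.3 147.8 base 116.7 119.1
0.4375 0.133 w9 rim 50.9 110.5 inner 55.1 106.7 body.08 45.5 115.7 base 51.6 w10 rim 144.4 148.9 base 116.7 119.1
0.4395 0.128 w9 rim 53.5 112.0 inner 57.6 108.3 body.08 47.4 117.3 base 53.2 w10 rim 145.6 150.0 base 118.3 120.8
0.4395 0.133 w9 rim 53.0 112.4 inner 57.3 108.6 body.08 47.4 117.3 base 53.2 w10 rim 146.7 151.2 base 118.3 120.8
[ 0.44151409 -0.29449958  0.28190826]
```

Body, base and rim edges across both views put the mouth at x≈0.439, y≈-0.294. I'll shift +2 mm in tool x and lower.

{"op": "servo_tool", "data": {
  "plan": [
    [-0.7,0.2,0,0,0,0,0],
    [-0.7,0,0,0.7,0,0,0],
    [-0.7,0,0,0.8,0,0,0],
    [-0.7,0,0,0.8,0,0,0],
    [-0.7,0,0,0.7,0,0,0],
    [-0.7,0,0,0,0,0,0]
  ]
}}

```text
time_s: 34.4
eef_pos: [0.4388, -0.2939, 0.2498]
eef_rot: [[-0.998, 0.061, -0.001], [0.061, 0.998, 0.001], [0.001, 0.001, -1.0]]
contact_force: [-0.5, -0.3, -1.9]
grip_width: 0.0229
grip_force: 44.8
```

{"op": "servo_tool", "data": {
  "plan": [
    [-0.7,0,0,1,0,0,0],
    [-0.7,0,0,1,0,0,0],
    [-0.7,0,0,1,0,0,0],
    [-0.7,0,0,1,0,0,0],
    [-0.7,0,0,1,0,0,0],
    [-0.7,0,0,0.8,0,0,0],
    [-0.7,0,0,0,0,0,0],
    [-0.7,0,0,0,0,0,0]
  ]
}}

```text
time_s: 35.4
eef_pos: [0.4391, -0.2943, 0.1927]
eef_rot: [[-0.998, 0.061, 0.0], [0.061, 0.998, -0.0], [-0.0, -0.0, -1.0]]
contact_force: [0.4, 0.1, -0.8]
grip_width: 0.0228
grip_force: 44.8
```

```bash
python3 snap.py w11
python3 - <<'E'
from h import *
import json
s=observe();print(s['contact_force'],s['torque'])
c={k:np.array(v) for k,v in json.load(open('w11.json')).items()}
im=cv2.imread('pics/raw_w11.png')
for u in(225,252,280): print(u,'RG',im[60:180:1,u-2:u+3,2].mean(1).astype(int)[::2].tolist(),im[60:180,u-2:u+3,1].mean(1).astype(int)[::2].tolist())
for v in(150,165,180,195): print(v,'R-B',(im[v-1:v+2,150:360,2].mean(0)-im[v-1:v+2,150:360,0].mean(0)).astype(int)[::3].tolist())
E
```

```text
35.4 [ 0.4391 -0.2943  0.1927] [ 0.0609  0.9981 -0.0003] [ 0.3768  0.1451 -0.7543]
[-0.68207752 -0.26859354 -0.63188055] [ 0.00943959 -0.00884314 -0.04916432]
225 RG [116, 118, 124, 124, 127, 125, 120, 123, 92, 57, 57, 65, 117, 127, 127, 123, 121, 118, 116, 114, 111, 107, 117, 125, 129, 126, 118, 126, 125, 124, 131, 116, 112, 131, 123, 129, 132, 140, 188, 189, 188, 112, 92, 88, 99, 112, 119, 119, 120, 124, 125, 125, 124, 125, 124, 125, 125, 124, 124, 121] [97, 100, 106, 106, 109, 106, 102, 104, 74, 39, 38, 47, 100, 108, 109, 104, 103, 99, 99, 96, 94, 90, 100, 106, 110, 107, 100, 107, 106, 105, 133, 118, 114, 133, 125, 132, 134, 142, 190, 192, 191, 103, 74, 59, 63, 69, 71, 72, 73, 76, 76, 76, 76, 76, 77, 77, 77, 76, 75, 74]
252 RG [126, 124, 123, 126, 125, 123, 121, 100, 56, 58, 59, 121, 126, 127, 125, 122, 115, 114, 112, 107, 113, 119, 123, 127, 122, 115, 122, 123, 159, 183, 167, 139, 193, 189, 133, 133, 140, 106, 100, 123, 122, 123, 122, 123, 123, 123, 128, 129, 128, 129, 130, 124, 122, 124, 123, 117, 100, 99, 101, 101] [107, 105, 104, 108, 106, 105, 103, 82, 39, 39, 41, 102, 107, 1
[... 1214 characters left out ...]
79, 81, 80, 83, 86, 90, 91, 91, 92, 93, 91, 91, 67, 70, -2, -2, -2, -1, -1, 2, 48, 44, 47, 46, 43, 44, 45, 44, 46, 45, 48, 47, 45, 47, 49, 47]
180 R-B [45, 45, 44, 44, 45, 44, 45, 44, 43, 43, 42, 42, 42, 41, 40, 38, 7, -2, 39, 53, 75, 76, 80, 86, 84, 83, 50, 48, 48, 53, 62, 69, 70, 73, 74, 78, 72, 72, 70, 70, 72, 72, 87, 91, 93, 92, 61, 60, 68, 93, 23, -1, -1, -2, 21, 44, 42, 43, 45, 46, 45, 47, 47, 45, 50, 48, 47, 48, 49, 47]
195 R-B [44, 44, 41, 43, 43, 43, 43, 43, 43, 42, 42, 42, 41, 43, 44, 43, 43, 52, 67, 76, 79, 77, 83, 83, 49, 3, 0, 2, 2, 3, 2, 3, 2, 3, 2, 2, 2, 2, 3, 2, 1, 2, -1, 2, 33, 62, 61, 64, 66, 59, 92, 62, -1, -1, -1, 0, -2, 42, 44, 44, 42, 47, 44, 45, 45, 46, 47, 48, 47, 46]
```

{"op": "servo_tool", "data": {
  "plan": [
    [-0.7,0,0,0.4,0,0,0],
    [-0.7,0,0,0.4,0,0,0],
    [-0.7,0,0,0.3,0,0,0],
    [-0.7,0,0,0,0,0,0],
    [-0.7,0,0,0,0,0,0]
  ]
}}

```text
time_s: 36.08
eef_pos: [0.439, -0.2942, 0.1815]
eef_rot: [[-0.998, 0.061, 0.0], [0.061, 0.998, -0.0], [-0.0, -0.0, -1.0]]
contact_force: [-0.7, -1.2, -1.4]
grip_width: 0.0228
grip_force: 44.8
```

{"op": "servo_tool", "data": {
  "plan": [
    [-0.7,0,0,0.1,0,0,0],
    [-0.7,0,0,0.1,0,0,0],
    [-0.7,0,0,0,0,0,0],
    [-0.7,0,0,0,0,0,0]
  ]
}}

```text
time_s: 36.58
eef_pos: [0.439, -0.2941, 0.1795]
eef_rot: [[-0.998, 0.061, 0.0], [0.061, 0.998, 0.0], [-0.0, 0.0, -1.0]]
contact_force: [0.3, 0.6, -2.2]
grip_width: 0.023
grip_force: 44.8
```

{"op": "servo_tool", "data": {
  "plan": [
    [-0.7,0,0,0.1,0,0,0],
    [-0.7,0,0,0.1,0,0,0],
    [-0.7,0,0,0,0,0,0],
    [-0.7,0,0,0,0,0,0]
  ]
}}

```text
time_s: 37.08
eef_pos: [0.439, -0.2942, 0.1775]
eef_rot: [[-0.998, 0.061, 0.0], [0.061, 0.998, -0.0], [-0.0, -0.0, -1.0]]
contact_force: [1.4, 0.0, -2.2]
grip_width: 0.023
grip_force: 44.8
```

{"op": "servo_tool", "data": {
  "plan": [
    [-0.7,0,0,0.1,0,0,0],
    [-0.7,0,0,0.1,0,0,0],
    [-0.7,0,0,0,0,0,0],
    [-0.7,0,0,0,0,0,0]
  ]
}}

```text
time_s: 37.58
eef_pos: [0.439, -0.2941, 0.1755]
eef_rot: [[-0.998, 0.061, -0.0], [0.061, 0.998, 0.0], [0.0, 0.0, -1.0]]
contact_force: [-0.6, -0.2, -1.1]
grip_width: 0.0226
grip_force: 44.8
```

{"op": "servo_tool", "data": {
  "plan": [
    [-0.7,0,0,0.1,0,0,0],
    [-0.7,0,0,0.1,0,0,0],
    [-0.7,0,0,0,0,0,0],
    [-0.7,0,0,0,0,0,0]
  ]
}}

```text
time_s: 38.08
eef_pos: [0.439, -0.2941, 0.1735]
eef_rot: [[-0.998, 0.061, -0.0], [0.061, 0.998, 0.0], [0.0, 0.0, -1.0]]
contact_force: [-0.6, -0.4, -2.3]
grip_width: 0.023
grip_force: 44.8
```

{"op": "servo_tool", "data": {
  "plan": [
    [-0.7,0,0,0.1,0,0,0],
    [-0.7,0,0,0.1,0,0,0],
    [-0.7,0,0,0,0,0,0],
    [-0.7,0,0,0,0,0,0]
  ]
}}

```text
time_s: 38.58
eef_pos: [0.4392, -0.2943, 0.1717]
eef_rot: [[-0.998, 0.061, 0.001], [0.061, 0.998, -0.0], [-0.001, -0.0, -1.0]]
contact_force: [0.2, 0.3, 2.8]
grip_width: 0.0226
grip_force: 45.5
```

{"op": "servo_tool", "data": {
  "plan": [
    [-0.7,0,0,0.1,0,0,0],
    [-0.7,0,0,0,0,0,0],
    [-0.7,0,0,0,0,0,0]
  ]
}}

```text
time_s: 38.95
eef_pos: [0.439, -0.2941, 0.1703]
eef_rot: [[-0.998, 0.061, -0.0], [0.061, 0.998, 0.0], [0.0, 0.0, -1.0]]
contact_force: [1.9, -0.7, -0.9]
grip_width: 0.0231
grip_force: 45.1
```

{"op": "servo_tool", "data": {
  "plan": [
    [-0.7,0,0,0.1,0,0,0],
    [-0.7,0,0,0,0,0,0],
    [-0.7,0,0,0,0,0,0]
  ]
}}

```text
time_s: 39.33
eef_pos: [0.4389, -0.2941, 0.1694]
eef_rot: [[-0.998, 0.061, -0.0], [0.061, 0.998, 0.0], [0.0, 0.0, -1.0]]
contact_force: [1.8, -1.1, -1.8]
grip_width: 0.0228
grip_force: 45.1
```

{"op": "servo_tool", "data": {
  "plan": [
    [-0.7,0,0,0.1,0,0,0],
    [-0.7,0,0,0,0,0,0],
    [-0.7,0,0,0,0,0,0]
  ]
}}

```text
time_s: 39.7
eef_pos: [0.439, -0.2941, 0.1684]
eef_rot: [[-0.998, 0.061, -0.0], [0.061, 0.998, 0.0], [0.0, 0.0, -1.0]]
contact_force: [0.8, -0.3, -1.4]
grip_width: 0.0229
grip_force: 45.1
```

{"op": "servo_tool", "data": {
  "plan": [
    [-0.7,-0.1,0,0.1,0,0,0],
    [-0.7,0,0,0.1,0,0,0],
    [-0.7,0,0,0,0,0,0],
    [-0.7,0,0,0,0,0,0]
  ]
}}

```text
time_s: 40.2
eef_pos: [0.4399, -0.2941, 0.1664]
eef_rot: [[-0.998, 0.061, -0.0], [0.061, 0.998, 0.0], [0.0, 0.0, -1.0]]
contact_force: [0.3, -0.6, -1.7]
grip_width: 0.023
grip_force: 44.9
```

{"op": "servo_tool", "data": {
  "plan": [
    [-0.7,0,0,0.1,0,0,0],
    [-0.7,0,0,0,0,0,0],
    [-0.7,0,0,0,0,0,0]
  ]
}}

```text
time_s: 40.58
eef_pos: [0.4399, -0.2942, 0.1662]
eef_rot: [[-0.998, 0.061, 0.0], [0.061, 0.998, -0.001], [-0.0, -0.001, -1.0]]
contact_force: [-1.7, 0.6, 7.0]
grip_width: 0.0227
grip_force: 45.6
```

{"op": "servo_tool", "data": {
  "plan": [
    [-0.7,0,0,0.06,0,0,0],
    [-0.7,0,0,0,0,0,0],
    [-0.7,0,0,0,0,0,0]
  ]
}}

```text
time_s: 40.95
eef_pos: [0.4399, -0.2942, 0.1662]
eef_rot: [[-0.998, 0.061, 0.001], [0.061, 0.998, -0.001], [-0.001, -0.001, -1.0]]
contact_force: [-2.9, 1.7, 11.4]
grip_width: 0.0226
grip_force: 46.4
```

{"op": "servo_tool", "data": {
  "plan": [
    [-0.7,0,0,-0.08,0,0,0],
    [-0.7,0,0,0,0,0,0],
    [-0.7,0,0,0,0,0,0]
  ]
}}

```text
time_s: 41.32
eef_pos: [0.4399, -0.2942, 0.1662]
eef_rot: [[-0.998, 0.061, 0.0], [0.061, 0.998, -0.0], [-0.0, -0.0, -1.0]]
contact_force: [-3.0, 1.4, 6.5]
grip_width: 0.0228
grip_force: 45.7
```

{"op": "servo_tool", "data": {
  "plan": [
    [-0.3,0,0,0,0,0,0],
    [0,0,0,0,0,0,0],
    [0.1,0,0,0,0,0,0],
    [0.1,0,0,-2.5,0,0,0],
    [0.1,0,0,-3.5,0,0,0],
    [0.1,0,0,-2,0,0,0],
    [0.1,0,0,0,0,0,0]
  ]
}}

```text
time_s: 42.2
eef_pos: [0.4404, -0.2946, 0.2468]
eef_rot: [[-0.998, 0.061, 0.002], [0.061, 0.998, -0.002], [-0.002, -0.002, -1.0]]
contact_force: [0.4, -0.5, 0.4]
grip_width: 0.0468
grip_force: 0.0
```

```bash
python3 snap.py w12
python3 - <<'E'
from h import *
import json
np.set_printoptions(precision=4,suppress=True)
c={k:np.array(v) for k,v in json.load(open('w12.json')).items()}
im=cv2.imread('pics/raw_w12.png');h=cv2.cvtColor(im,cv2.COLOR_BGR2HSV)
m=((h[...,1]<40)&(h[...,2]>85)).astype(np.uint8); m=cv2.morphologyEx(m,cv2.MORPH_OPEN,np.ones((3,3)))
n,l,s,ce=cv2.connectedComponentsWithStats(m)
for i in range(1,n):
    if s[i,4]>500: print(s[i],ce[i].round(1),[np.round(q,1).tolist() for q in cv2.fitEllipse(cv2.convexHull(cv2.findNonZero((l==i).astype(np.uint8))))[:2]])
a=np.linspace(0,6.28,72)
for x,y in((.4395,-.2942),):
    p=proj(c,np.c_[x+.03*np.cos(a),y+.03*np.sin(a),0*a+.134]).astype(np.float32); print('pred disc',cv2.fitEllipse(p),cv2.boundingRect(p))
E
```

```text
42.2 [ 0.4404 -0.2946  0.2468] [ 0.0609  0.9981 -0.0017] [ 0.4392 -0.5299  0.4418]
[ 203  103  188  190 9950] [279.2 167.5] [[294.3, 169.0], [191.7, 262.7]]
[ 467  135   45   73 1758] [488.8 165. ] [[513.1, 170.7], [72.3, 93.3]]
[ 339  150   78   84 3213] [372.9 182.9] [[378.5, 189.9], [76.8, 82.4]]
[176 243  24  51 543] [187.5 267.5] [[188.8, 268.1], [23.3, 53.1]]
[   0  248  164  103 8032] [ 61.4 291.2] [[73.8, 294.2], [117.1, 174.6]]
[ 342  262   80   44 2232] [383.8 280.3] [[386.6, 283.3], [46.9, 87.2]]
[ 226  268   66   54 2250] [258.5 291.5] [[258.5, 296.3], [57.5, 65.8]]
[127 354  24  30 509] [140.7 370.8] [[133.3, 408.1], [25.2, 115.4]]
[471 356  41  19 613] [494.3 364.3] [[496.3, 364.8], [19.1, 61.9]]
pred disc ((253.37168884277344, 192.4917755126953), (71.68699645996094, 76.0583267211914), 89.77162170410156) (215, 156, 77, 73)
```

Released. Now a light press on the knob top with shut fingers, to confirm the lid is home.

{"op": "servo_tool", "data": {
  "plan": [
    [-1,-0.1,0,0,0,0,0],
    [-1,0,0,0,0,0,0],
    [-1,0,0,0,0,0,0],
    [-1,0,0,1.5,0,0,0],
    [-1,0,0,1.5,0,0,0],
    [-1,0,0,0.7,0,0,0],
    [-1,0,0,0,0,0,0],
    [-1,0,0,0,0,0,0]
  ],
  "force": 20
}}

```text
time_s: 43.25
eef_pos: [0.4411, -0.2944, 0.209]
eef_rot: [[-0.998, 0.061, 0.0], [0.061, 0.998, -0.0], [-0.0, -0.0, -1.0]]
contact_force: [0.7, -0.4, -0.4]
grip_width: -0.0
grip_force: 0.0
```

{"op": "servo_tool", "data": {
  "plan": [
    [-1,0,0,0.1,0,0,0],
    [-1,0,0,0.1,0,0,0],
    [-1,0,0,0,0,0,0],
    [-1,0,0,0,0,0,0]
  ]
}}

```text
time_s: 43.75
eef_pos: [0.441, -0.2943, 0.2067]
eef_rot: [[-0.998, 0.061, 0.0], [0.061, 0.998, -0.0], [-0.0, -0.0, -1.0]]
contact_force: [0.2, -1.3, 0.2]
grip_width: 0.0001
grip_force: 0.0
```

{"op": "servo_tool", "data": {
  "plan": [
    [-1,0,0,0.1,0,0,0],
    [-1,0,0,0.1,0,0,0],
    [-1,0,0,0,0,0,0],
    [-1,0,0,0,0,0,0]
  ]
}}

```text
time_s: 44.25
eef_pos: [0.441, -0.2943, 0.2047]
eef_rot: [[-0.998, 0.061, -0.0], [0.061, 0.998, 0.0], [0.0, 0.0, -1.0]]
contact_force: [-0.4, 0.2, -0.1]
grip_width: -0.0
grip_force: 0.0
```

{"op": "servo_tool", "data": {
  "plan": [
    [-1,0,0,0.1,0,0,0],
    [-1,0,0,0,0,0,0],
    [-1,0,0,0,0,0,0]
  ]
}}

```text
time_s: 44.62
eef_pos: [0.441, -0.2943, 0.2037]
eef_rot: [[-0.998, 0.061, 0.0], [0.061, 0.998, -0.0], [-0.0, -0.0, -1.0]]
contact_force: [-0.7, -0.7, 0.2]
grip_width: 0.0
grip_force: 0.0
```

{"op": "servo_tool", "data": {
  "plan": [
    [-1,0,0,0.1,0,0,0],
    [-1,0,0,0,0,0,0],
    [-1,0,0,0,0,0,0]
  ]
}}

```text
time_s: 45.0
eef_pos: [0.441, -0.2943, 0.2027]
eef_rot: [[-0.998, 0.061, -0.0], [0.061, 0.998, 0.0], [0.0, 0.0, -1.0]]
contact_force: [0.9, -0.1, -0.0]
grip_width: -0.0001
grip_force: 0.0
```

{"op": "servo_tool", "data": {
  "plan": [
    [-1,0,0,0.1,0,0,0],
    [-1,0,0,0,0,0,0],
    [-1,0,0,0,0,0,0]
  ]
}}

```text
time_s: 45.38
eef_pos: [0.441, -0.2943, 0.2017]
eef_rot: [[-0.998, 0.061, 0.0], [0.061, 0.998, -0.0], [-0.0, -0.0, -1.0]]
contact_force: [0.2, -0.1, 0.3]
grip_width: 0.0001
grip_force: 0.0
```

{"op": "servo_tool", "data": {
  "plan": [
    [-1,0,0,0.1,0,0,0],
    [-1,0,0,0,0,0,0],
    [-1,0,0,0,0,0,0]
  ]
}}

```text
time_s: 45.75
eef_pos: [0.4411, -0.2943, 0.2011]
eef_rot: [[-0.998, 0.061, 0.001], [0.061, 0.998, -0.0], [-0.001, -0.0, -1.0]]
contact_force: [-0.9, -0.3, 6.1]
grip_width: 0.0003
grip_force: 2.7
```

{"op": "servo_tool", "data": {
  "plan": [
    [-1,0,0,0.1,0,0,0],
    [-1,0,0,0,0,0,0],
    [-1,0,0,0,0,0,0]
  ]
}}

```text
time_s: 46.12
eef_pos: [0.4412, -0.2944, 0.201]
eef_rot: [[-0.998, 0.061, 0.001], [0.061, 0.998, -0.001], [-0.002, -0.001, -1.0]]
contact_force: [-2.2, 2.6, 12.7]
grip_width: 0.0004
grip_force: 6.7
```

The knob top is firm at z≈0.179. Standing on the tray, the jar's rim is at 0.125 or higher, so the knob centre is at most 35 mm above it and the lid is home. I'll retreat and hand in.

{"op": "servo_tool", "data": {
  "plan": [
    [-1,0,0,-1,0,0,0],
    [-1,0,0,-4,0,0,0],
    [-1,0,0,-5,0,0,0],
    [-1,0,0,-3,0,0,0],
    [-1,0,0,0,0,0,0],
    [-1,0,0,0,0,0,0]
  ]
}}

```text
time_s: 46.88
eef_pos: [0.4409, -0.2942, 0.3288]
eef_rot: [[-0.998, 0.061, -0.001], [0.061, 0.998, 0.001], [0.001, 0.001, -1.0]]
contact_force: [-0.1, -0.9, -0.7]
grip_width: 0.0
grip_force: 0.0
```

Run:
```python
from h import *
s=observe();print(s['time_s'],s['eef_pos'],s['contact_force']);print(hand_in())
```

```text
46.875 [ 0.44085451 -0.2941644   0.32883926] [-0.12138416 -0.86033969 -0.66031283]
the job is handed in; nothing more can be done
None
```

I handed the job in at 46.9 s, with no verdict returned: by my checks the small and medium lids hang level on the spare hook and the large lid is home on the open jar's rim.

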